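# Make up two snack trays

## Robot

A 7-joint arm with a two-finger parallel gripper is mounted at the origin on a cart in front of the work surface, level with it; the furniture and walls round the work are solid. World frame = base frame: x ahead of the robot, y to its left, z up, the work surface at z = 0. Lengths are in m, angles in rad, forces in N, time in s.
With the tool pointing down it reaches from about 0.425 to 0.875 m from the base axis. Payload 4.7 kg.
Tool frame: the origin (TCP) lies between the finger pads; the fingertips stand ctrl.tip_reach ahead of it and the grasp point (between the pads) lies 5 mm behind it (ctrl.tip_reach is the distance from the TCP to the fingertips, in m); z points along the fingers, y is the direction in which the jaws open and shut (so a half turn about z gives the same grasp; the last joint's range is limited). The gripper opens to 87 mm and grips with 3 to 60 N. Pads are 19 mm wide; open, the fingers measure 117 mm over their backs; the gripper's body (75 mm by 190 mm) begins 51 mm behind the grasp point.
Start: joints at [-1.14, 0.321, -0.07, 1.45, 0.023, 1.371, -0.057], TCP at [0.263, 0.594, 0.237] pointing down, gripper open.
Joint ranges: [-2.86, 2.86], [-0.3, 2.09], [-1.38, 1.24], [0.06, 2.45], [-1.56, 4.7], [0.09, 2.05], [-2.69, 2.69]. Speed limits (rad/s): [2.57, 2.57, 3.14, 3.14, 3.14, 3.14, 3.14].

## Interface

Orientations are given as a rotation vector (axis times angle).
In Python, from bench import ctrl gives the robot as it stands.
- The arm moves only by the shell command python3 -m handwheel 'ROWS' [FORCE]. ROWS is JSON, a list of rows, each a list of 7 numbers: the shift along the tool's x, y, z in mm, then the turn, a rotation vector about the tool's x, y, z in rad, then the gripper's target within -1 to 1 (shut at 1, half-way at 0, fully open at -1). In form: [[dx, dy, dz, ax, ay, az, grip], ...]. A call has 1 to 12 rows; each row is the pose to reach, as a shift and turn from the pose commanded when the call began, along the tool's axes at that moment; what a row does not reach only later rows make up. A row lasts 1/8 s, in which the tool goes at most 62.5 mm and 10.7 degrees, less where a joint would pass 70% of its speed; a pose out of reach is approached as far as the arm can. A call with a gripper value outside its range is refused whole. The fingers move at their own pace and stop on an object; FORCE is the grip in N (left out, the last holds). Time passes only in rows, so rows that repeat a pose let the fingers close. It gives the time, the measured TCP pose, the force and the opening at its end, in the units of the state.
- ctrl.get_state(): the state, without advancing time (a new reading comes with each control period).
- ctrl.get_image(name): name is "scene" or "side" or "wrist"; returns the picture (480x640x3 uint8, red, green, blue); there is no depth.
- ctrl.camera_model(name): a dict with "mtx" (3x3 intrinsics, pixels), "xyz" and "orientation" of the camera in the world. Camera axes: x right, y up, looking along -z (the intrinsics and any distortion apply to the point x, -y, -z); pixel columns grow to the right and rows downward; lengths in m; the calibration is good to about 2 mm. A picture is of the moment at which its call begins: read the wrist's pose just before it. camera_model takes no time and is no camera call; for the wrist camera it gives the pose at the moment of the call.
- ctrl.close_job(): hands the job in, once; it reports no verdict.
The state is a dict: "time": time; "joint_positions": joint angles; "qd": joint speeds; "joint_torque": joint torques, N m; "position": TCP position; "tool_rot": TCP orientation; "ft_force": force on the tool from outside, world axes, zero at the start; "torque": the same for the moment, N m; "grip_width": opening from 0.0 (shut) to 1.0 (fully open).
Only numpy, scipy, OpenCV 4.12 (cv2) and the standard library are available. Lean on these libraries where they do the work, as an engineer would, in place of code of your own. Each camera call takes 0.05 s, during which the arm holds its last target.

## Task

Make up the two white snack trays: the longer tray gets the flat oblong tin in its big cell, lid up and lengthways, and one steel dip cup in its small cell; the shorter tray gets the spice jar in one of its two cells and the other dip cup in the other. The cups are nested one in the other, so lift the upper one off by itself without bringing the lower one up with it. Everything must stand upright and flat on the floor of its cell, inside the ribs, and the pepper mill must be left where it stands.

Things in the scene. Friction and masses are not known exactly. Their poses are not given: they have to be found in the camera images.
- long_tray: The longer white ceramic tray, fixed, 90 (x) x 202 (y) x 10 mm plus end lugs. Origin: centre of its underside. Floor 4 mm thick; ribs end 10 mm above the worktop. Towards +y the big cell, 82 (x) x 124 (y) mm inside, centre at x 0, y +35 mm; towards -y the small cell, 66 x 66 mm, centre at x 0, y -64 mm.
- short_tray: The shorter white ceramic tray (fixed to the worktop), 74 x 144 x 10 mm plus small lugs at both ends. Origin: centre of its underside; long side along its y axis. Floor 4 mm thick, ribs end 10 mm above the worktop. Two equal square cells of 66 x 66 mm, with centres at x 0, y +35 mm and y -35 mm.
- flat_tin: Flat oblong lidded tin with rounded corners and a ring pull and picture on the lid, about 63 (x) x 105 (y) x 24 mm, 150 g, lying flat on the worktop. Origin: centre of its underside; long side along its y axis, z up through the lid. Held across its 63 mm width by its upper part, the fingertips stay above the tray's ribs.
- spice_jar: Round spice jar with a dark cap and a label, 41 mm diameter, 105 mm tall, 110 g, standing. Origin: centre of its underside, z up.
- cup_top: Steel dip cup, 50 mm tall, 90 g: straight collar 62 mm across from z 20 to 50 mm, below it a flat shoulder and a foot tapering to 38 mm; at the rim a 14 mm wide thumb tab sticks out 8 mm to its +x. Origin: centre of its underside, z up. At the start the upper of the nested pair: its shoulder rests on the lower cup's rim, so its underside is 30 mm above the worktop and its collar shows from 50 to 80 mm; 2.5 mm play round the foot.
- cup_low: Steel dip cup, 50 mm tall, 90 g: straight collar 62 mm across from z 20 to 50 mm, below it a flat shoulder and a foot tapering to 38 mm; at the rim a 14 mm wide thumb tab sticks out 8 mm to its +x. Origin: centre of its underside, z up. At the start it stands on the worktop as the lower cup of the nested pair, its tab turned another way. The two cups are alike.
- mill: Wooden pepper mill, 58 mm diameter, 150 mm tall, a bystander at the back between the trays. Origin: centre of its underside.
Not all that is in view belongs to the job. Leave any green or purple look-alike of the cup_low alone.

How it is judged:
At the end, for the whole second after the job is handed in: Tin lid up in the long tray's big cell, lengthways within 0.35 rad; one cup in its small cell; the other cup and the spice jar in the short tray's two cells. Each within 15 mm of its cell centre (x and y), underside 1 to 8 mm above the tray's, tilt under 0.1 rad, at rest (x of flat_tin in the frame of long_tray between -0.015 and 0.015 m and y of flat_tin in the frame of long_tray between 0.02 and 0.05 m and z of flat_tin in the frame of long_tray between 0.001 and 0.008 m and angle between flat_tin's own z axis and vertical below 0.1 rad and angle between the y axis of flat_tin and the y axis of long_tray, either way round below 0.35 rad and ((x of cup_top in the frame of long_tray between -0.015 and 0.015 m and y of cup_top in the frame of long_tray between -0.079 and -0.049 m and z of cup_top in the frame of long_tray between 0.001 and 0.008 m and angle between each of cup_top, cup_low, spice_jar's own z axis and vertical below 0.1 rad and x of cup_low in the frame of short_tray between -0.015 and 0.015 m and y of cup_low in the frame of short_tray between 0.02 and 0.05 m and z of cup_low in the frame of short_tray between 0.001 and 0.008 m and x of spice_jar in the frame of short_tray between -0.015 and 0.015 m and y of spice_jar in the frame of short_tray between -0.05 and -0.02 m and z of spice_jar in the frame of short_tray between 0.001 and 0.008 m) or (x of cup_top in the frame of long_tray between -0.015 and 0.015 m and y of cup_top in the frame of long_tray between -0.079 and -0.049 m and z of cup_top in the frame of long_tray between 0.001 and 0.008 m and angle between each of cup_top, cup_low, spice_jar's own z axis and vertical below 0.1 rad and x of cup_low in the frame of short_tray between -0.015 and 0.015 m and y of cup_low in the frame of short_tray between -0.05 and -0.02 m and z of cup_low in the frame of short_tray between 0.001 and 0.008 m and x of spice_jar in the frame of short_tray between -0.015 and 0.015 m and y of spice_jar in the frame of short_tray between 0.02 and 0.05 m and z of spice_jar in the frame of short_tray between 0.001 and 0.008 m) or (x of cup_low in the frame of long_tray between -0.015 and 0.015 m and y of cup_low in the frame of long_tray between -0.079 and -0.049 m and z of cup_low in the frame of long_tray between 0.001 and 0.008 m and angle between each of cup_low, cup_top, spice_jar's own z axis and vertical below 0.1 rad and x of cup_top in the frame of short_tray between -0.015 and 0.015 m and y of cup_top in the frame of short_tray between 0.02 and 0.05 m and z of cup_top in the frame of short_tray between 0.001 and 0.008 m and x of spice_jar in the frame of short_tray between -0.015 and 0.015 m and y of spice_jar in the frame of short_tray between -0.05 and -0.02 m and z of spice_jar in the frame of short_tray between 0.001 and 0.008 m) or (x of cup_low in the frame of long_tray between -0.015 and 0.015 m and y of cup_low in the frame of long_tray between -0.079 and -0.049 m and z of cup_low in the frame of long_tray between 0.001 and 0.008 m and angle between each of cup_low, cup_top, spice_jar's own z axis and vertical below 0.1 rad and x of cup_top in the frame of short_tray between -0.015 and 0.015 m and y of cup_top in the frame of short_tray between -0.05 and -0.02 m and z of cup_top in the frame of short_tray between 0.001 and 0.008 m and x of spice_jar in the frame of short_tray between -0.015 and 0.015 m and y of spice_jar in the frame of short_tray between 0.02 and 0.05 m and z of spice_jar in the frame of short_tray between 0.001 and 0.008 m)) and linear speed of each of cup_top, cup_low, flat_tin, spice_jar below 0.02 m/s and angular speed of each of cup_top, cup_low, flat_tin, spice_jar below 0.2 rad/s); the robot touches nothing.
It fails at once if the lower cup comes up off the worktop with the upper one still nested in it (height (world z) of cup_low above 0.01 m and horizontal distance between cup_top and cup_low below 0.02 m and z of cup_top in the frame of cup_low between 0 and 0.05 m).
It fails at once if the pepper mill is shifted by more than 20 mm or knocked over (distance of mill from where it was at the start of the episode above 0.02 m or angle between mill's own z axis and vertical above 0.3 rad).
It also fails if it takes over 99 s, if anything falls off the work surface, if the arm or the gripper's body presses on something with over 40 N, if the wrist force passes 120 N, or if a joint passes its speed limit or range.

## Working session

There is one attempt and no reset: what is moved stays moved. The work goes in short steps, Python scripts to look and compute and a shell command to move; the robot and the scene stay as the last step left them, time stands still between calls to the robot, and variables do not carry over. Pictures are saved under pics/ and viewed, and the job is handed in when it is done.

```bash
ls; mkdir -p pics; cat > h.py <<'E'
import numpy as np, cv2
from scipy.spatial.transform import Rotation as R
from bench import ctrl
def cam(n):
    c=ctrl.camera_model(n); o=np.array(c['orientation'],float)
    Rm=R.from_rotvec(o).as_matrix() if o.shape==(3,) else (o if o.shape==(3,3) else R.from_quat(o).as_matrix())
    return np.array(c['mtx']),np.array(c['xyz']),Rm,c
def snap(n,f):
    c=cam(n); im=ctrl.get_image(n); cv2.imwrite(f'pics/{f}.png',im[:,:,::-1]); return im,c
def ray(c,u,v,z):
    K,p,Rm,_=c; d=np.linalg.inv(K)@[u,v,1]; d=Rm@np.array([d[0],-d[1],-d[2]]); return p+d*(z-p[2])/d[2]
def proj(c,X):
    K,p,Rm,_=c; q=(np.atleast_2d(X)-p)@Rm; q=q*[1,-1,-1]; q=q@K.T; return q[:,:2]/q[:,2:]
E
python3 - <<'E'
from h import *
for n in('scene','side','wrist'):
    _,c=snap(n,n+'0'); print(n,c[3])
s=ctrl.get_state();print({k:np.round(v,3) for k,v in s.items()},ctrl.tip_reach)
E
```

```text
pics
scene {'mtx': array([[599.69756374,   0.        , 325.00286415],
       [  0.        , 599.69756374, 237.38451055],
       [  0.        ,   0.        ,   1.        ]]), 'xyz': array([-0.04356861, -0.40816865,  0.63899835]), 'orientation': array([ 0.83425031, -0.44441816, -0.88083529])}
side {'mtx': array([[591.67699596,   0.        , 327.40257692],
       [  0.        , 591.67699596, 233.19366718],
       [  0.        ,   0.        ,   1.        ]]), 'xyz': array([ 0.3328105 , -0.77626985,  0.68621853]), 'orientation': array([ 0.93742404, -0.14543438, -0.30841186])}
wrist {'mtx': array([[353.73494536,   0.        , 316.12732506],
       [  0.        , 353.73494536, 240.75607684],
       [  0.        ,   0.        ,   1.        ]]), 'xyz': array([0.19751364, 0.62263183, 0.38497994]), 'orientation': array([-0.2375719 , -0.15180747,  1.14755527])}
{'time': np.float64(0.15), 'joint_positions': array([-1.14 ,  0.322, -0.07 ,  1.451,  0.023,  1.371, -0.057]), 'qd': array([-0.002, -0.003, -0.   , -0.004,  0.   ,  0.   ,  0.   ]), 'joint_torque': array([-0.0000e+00, -4.9179e+01, -4.0500e-01, -3.1288e+01, -6.4000e-02,
        4.0000e-02,  0.0000e+00]), 'position': array([0.263, 0.594, 0.236]), 'tool_rot': array([-6.500e-01, -3.073e+00,  2.000e-03]), 'ft_force': array([0.024, 0.091, 0.812]), 'torque': array([0.017, 0.038, 0.015]), 'grip_width': np.float64(1.001)} 0.014
```

View pics/scene0.png

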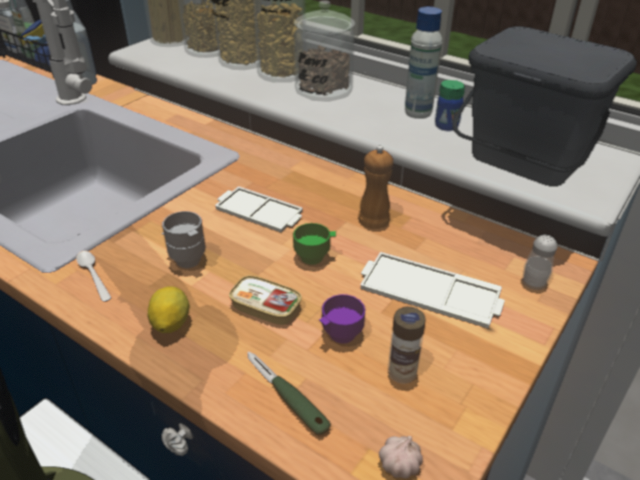

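View pics/side0.png

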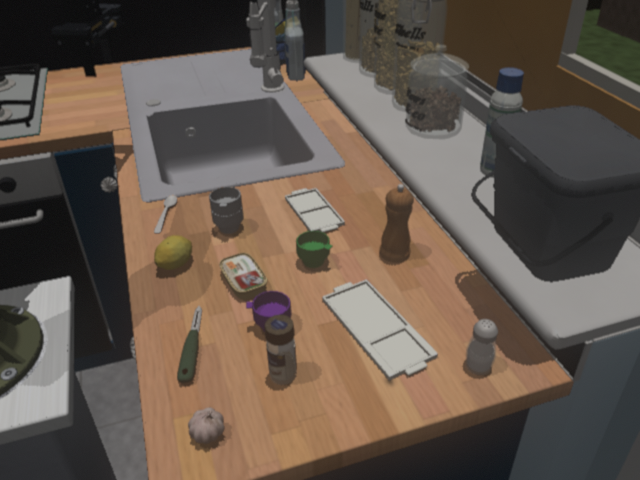

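View pics/wrist0.png

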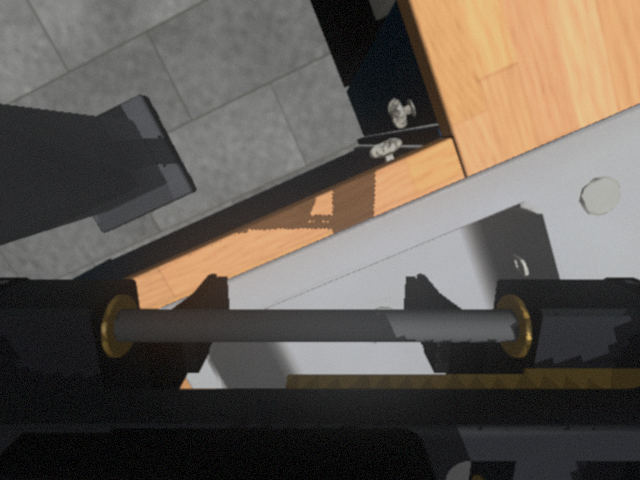

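The scene view shows:
- **Cup candidates:** the steel nested pair at (184,240), a green cup at (312,243) and a purple one at (343,320). I choose the steel pair.
- **Jar candidates:** the dark-capped labelled jar at (405,345) and a grey salt shaker at (540,263). I choose the dark-capped jar.
- **Other items:** tin at (265,299), short tray at (259,208), long tray at (432,288), mill at (376,190).

Next I'll check these in close crops.

```bash
python3 - <<'E'
import cv2,numpy as np
a=cv2.imread('pics/scene0.png');b=cv2.imread('pics/side0.png')
def crop(i,x,y,w,h,s,f): cv2.imwrite(f'pics/{f}.png',cv2.resize(i[y:y+h,x:x+w],None,fx=s,fy=s,interpolation=cv2.INTER_CUBIC))
crop(a,150,180,160,145,5,'c1'); crop(a,350,240,160,145,5,'c2')
crop(b,200,180,160,140,5,'c3'); crop(b,240,270,200,120,4,'c4')
E
```

```text
(no output)
```

View pics/c1.png

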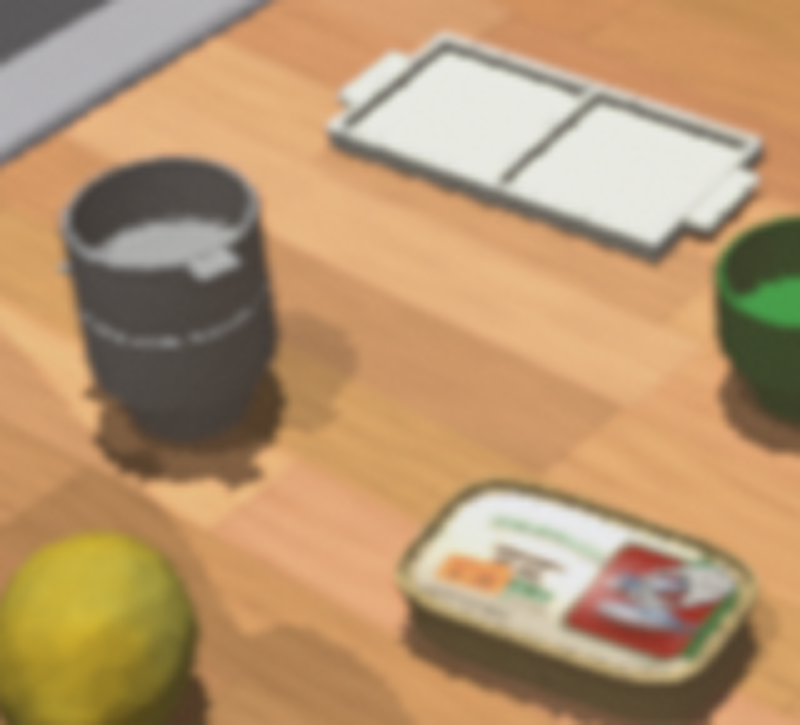

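View pics/c2.png

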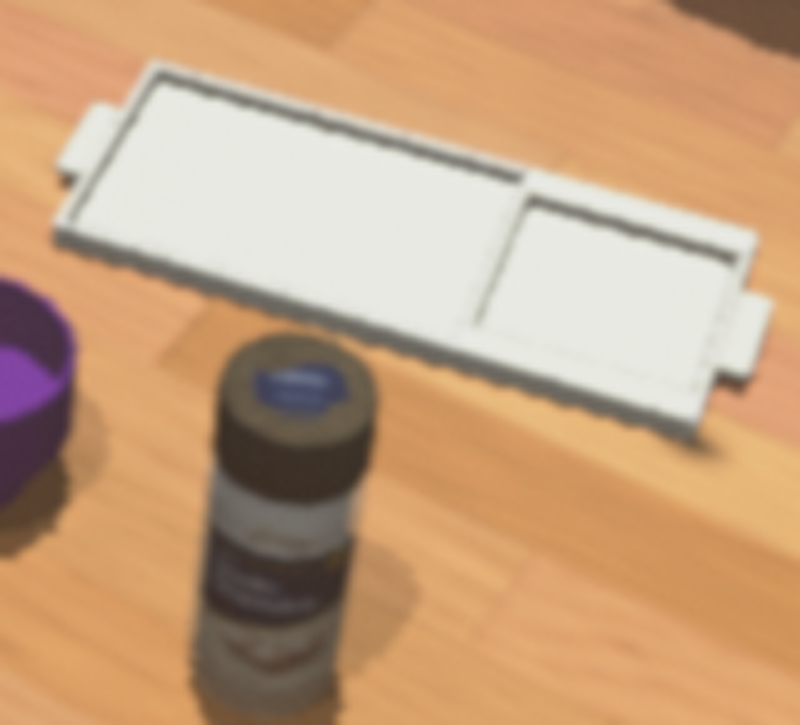

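View pics/c3.png

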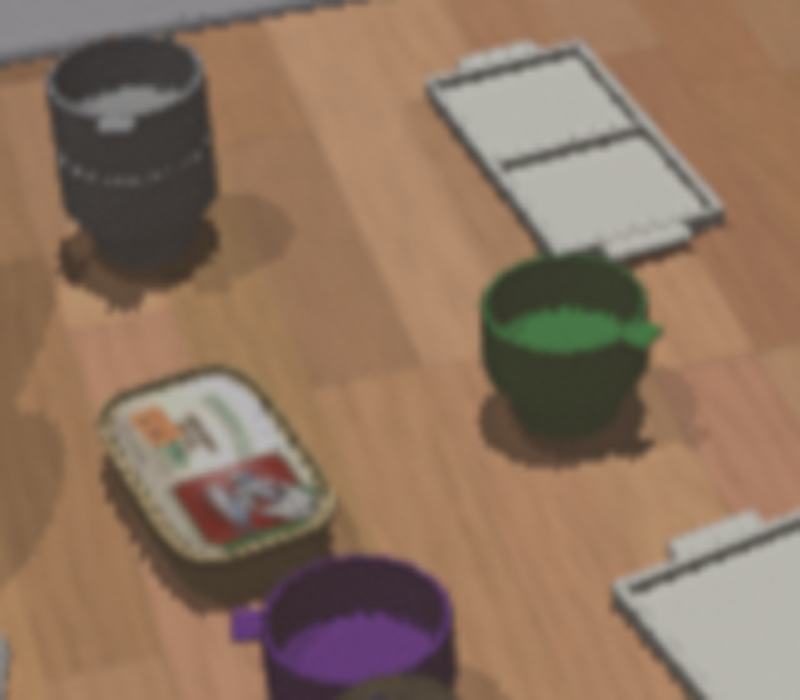

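View pics/c4.png

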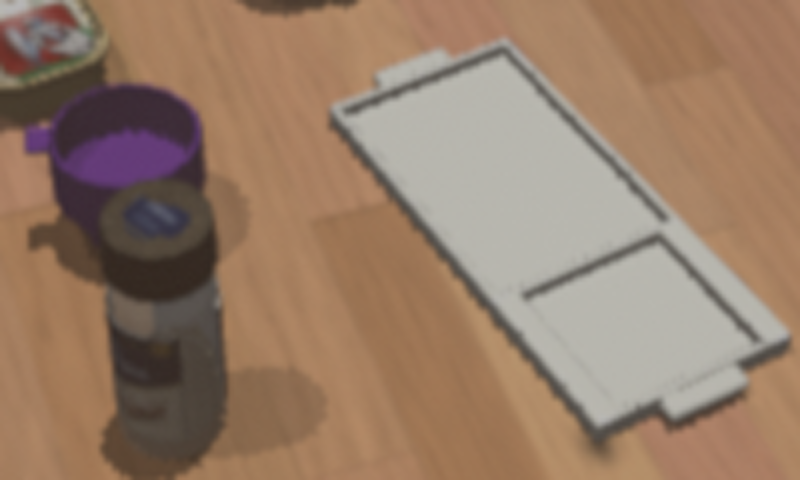

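```bash
cat > m.py <<'E'
from h import *
from scipy.optimize import least_squares
C={n:cam(n) for n in('scene','side')}
def P(n,x0,y0,s,pts,z): return np.array([ray(C[n],x0+x/s-.4,y0+y/s-.4,z)[:2] for x,y in pts])
def rect(name,A,B,w,l):
    for t,Q in(('sc',A),('si',B)):
        e=[np.linalg.norm(Q[i]-Q[(i+1)%4]) for i in range(4)]
        ya=(Q[0]+Q[1]-Q[2]-Q[3])/2
        print(name,t,'c',Q.mean(0).round(4),'edges',np.round(e,3),'yaw of y',round(np.degrees(np.arctan2(ya[1],ya[0])),1))
rect('short',P('scene',150,180,5,[(333,128),(443,38),(762,142),(658,248)],.01),P('side',200,180,5,[(428,82),(580,42),(722,212),(555,258)],.01),.074,.144)
rect('long',P('scene',350,240,5,[(55,228),(155,62),(757,235),(695,425)],.01),P('side',240,270,4,[(333,112),(507,40),(790,338),(598,432)],.01),.09,.202)
def circ(name,Q):
    f=least_squares(lambda p:np.hypot(Q[:,0]-p[0],Q[:,1]-p[1])-p[2],[*Q.mean(0),.03]);print(name,f.x.round(4),(f.fun*1e3).round(1))
circ('cup sc',P('scene',150,180,5,[(62,222),(262,210),(180,157),(170,268),(90,255)],.08))
circ('cup si',P('side',200,180,5,[(48,90),(207,92),(128,36),(80,125)],.08))
circ('jar sc',P('scene',350,240,5,[(220,390),(376,398),(300,335),(300,445)],.105))
circ('jar si',P('side',240,270,4,[(101,215),(216,225),(157,180),(160,267)],.105))
print('tab',P('scene',150,180,5,[(213,262)],.08),P('side',200,180,5,[(117,123)],.08))
print('lowtab',P('scene',150,180,5,[(65,268)],.05))
def rr(name,Q):
    def sd(p):
        c,s=np.cos(p[2]),np.sin(p[2]); d=Q-p[:2]; q=np.abs(np.c_[c*d[:,0]+s*d[:,1],-s*d[:,0]+c*d[:,1]])-[.0315-.018,.0525-.018]
        return np.hypot(*np.maximum(q,0).T)+np.minimum(q.max(1),0)-.018
    b=min((least_squares(sd,[*Q.mean(0),a]) for a in np.arange(-1.5,1.5,.4)),key=lambda f:f.cost)
    print(name,b.x[:2].round(4),'x-yaw',np.degrees(b.x[2]).round(1),(b.fun*1e3).round(1))
rr('tin sc',P('scene',150,180,5,[(398,580),(430,515),(490,483),(600,508),(700,545),(754,590),(720,655),(660,682),(540,645),(430,612)],.024))
rr('tin si',P('side',200,180,5,[(100,425),(120,390),(220,368),(262,400),(334,500),(315,535),(205,562),(165,535),(120,475)],.024))
E
python3 m.py
```

```text
short sc c [0.6272 0.2055] edges [0.07  0.141 0.073 0.142] yaw of y 96.0
short si c [0.6284 0.203 ] edges [0.072 0.143 0.073 0.142] yaw of y 95.2
long sc c [ 0.6207 -0.1491] edges [0.09  0.2   0.09  0.199] yaw of y 100.8
long si c [ 0.6218 -0.1518] edges [0.089 0.201 0.089 0.199] yaw of y 100.4
cup sc [0.4503 0.2072 0.0301] [ 1.   0.5 -0.6 -0.1 -0.8]
cup si [0.4522 0.201  0.0326] [-1.5 -0.8  0.8  1.4]
jar sc [ 0.4524 -0.1932  0.0193] [ 0.1  0.1 -0.1 -0.1]
jar si [ 0.4532 -0.1967  0.0207] [-0.5 -0.5  0.5  0.4]
tab [[0.44073053 0.17594933]] [[0.4419977  0.17308276]]
lowtab [[0.43643062 0.24335284]]
tin sc [0.4417 0.036 ] x-yaw 10.6 [-2.   1.2 -1.8 -1.1 -2.8 -1.6  0.9 -1.7 -2.4 -0.6]
tin si [0.4434 0.0333] x-yaw 9.4 [-2.9  1.6 -1.6 -3.4 -1.9  1.4 -1.4 -2.4 -0. ]
```

```bash
cat > go.py <<'E'
import sys
from h import *
def plan(x,y,z,yaw):
    s=ctrl.get_state(); Rc=R.from_rotvec(s['tool_rot']); p=np.array(s['position'])
    best=None
    for k in(0,180):
        a=np.radians(yaw+k); Y=np.array([np.cos(a),np.sin(a),0]); Z=np.array([0,0,-1.]); X=np.cross(Y,Z)
        d=(Rc.inv()*R.from_matrix(np.c_[X,Y,Z])).as_rotvec()
        if best is None or np.linalg.norm(d)<np.linalg.norm(best): best=d
    sh=Rc.inv().apply(np.array([x,y,z])-p)*1e3
    print('t',round(float(s['time']),2),'pos',p.round(4),'jawyaw',np.degrees(np.arctan2(*Rc.apply([0,1,0])[1::-1])).round(1),'w',round(float(s['grip_width']),3),'q',np.round(s['joint_positions'],2),'F',np.round(s['ft_force'],1))
    print('shift mm',sh.round(1),'turn',best.round(3),'rows>=',max(np.linalg.norm(sh)/62.5,np.degrees(np.linalg.norm(best))/10.7).round(1))
if __name__=='__main__': plan(*map(float,sys.argv[1:5]))
E
python3 go.py 0.451 0.204 0.16 0
python3 - <<'E'
from h import *
c=cam('scene');d=cam('side')
for n,a,b,z in(('mill base',(375,224),(395,257),.0),('green rim',(312,236),(313,240),.05),('purple rim',(343,309),(271,305),.05)):print(n,ray(c,*a,z).round(3),ray(d,*b,z).round(3))
E
```

```text
t 0.15 pos [0.263  0.594  0.2357] jawyaw 66.1 w 1.001 q [-1.14  0.32 -0.07  1.45  0.02  1.37 -0.06] F [0.  0.1 0.8]
shift mm [-329.8 -280.4   76.1] turn [-1.000e-03  1.000e-03  1.154e+00] rows>= 7.0
mill base [0.72  0.013 0.   ] [0.726 0.009 0.   ]
green rim [0.572 0.045 0.05 ] [0.579 0.047 0.05 ]
purple rim [ 0.464 -0.089  0.05 ] [ 0.464 -0.094  0.05 ]
```

```bash
python3 -m handwheel '[[-330,-280,36,0,0,1.154,-1],[-330,-280,36,0,0,1.154,-1],[-330,-280,36,0,0,1.154,-1],[-330,-280,36,0,0,1.154,-1],[-330,-280,36,0,0,1.154,-1],[-330,-280,36,0,0,1.154,-1],[-330,-280,36,0,0,1.154,-1],[-330,-280,36,0,0,1.154,-1],[-330,-280,36,0,0,1.154,-1],[-330,-280,36,0,0,1.154,-1]]'; python3 go.py 0.451 0.204 0.07 0; python3 -c "
from h import *
im,c=snap('wrist','w1')
for X in ([.451,.204,.08],[.441,.1755,.08],[.628,.204,.01]):print(proj(c,X))"
```

```text
time: 1.4
position: [0.4509, 0.2064, 0.2005]
tool_rot: [-2.218, -2.225, -0.0]
ft_force: [-1.0, 0.0, -0.3]
grip_width: 0.999
t 1.4 pos [0.4509 0.2064 0.2005] jawyaw 0.2 w 0.999 q [-0.78  0.01  0.3   1.88 -0.    1.25 -0.48] F [-1.   0.  -0.3]
shift mm [ -2.4   0.2 130.5] turn [-0.    -0.     0.003] rows>= 2.1
[[316.1423076  240.58462461]]
[[303.7099308 274.3978047]]
[[496.34751157 222.44552349]]
```

View pics/w1.png

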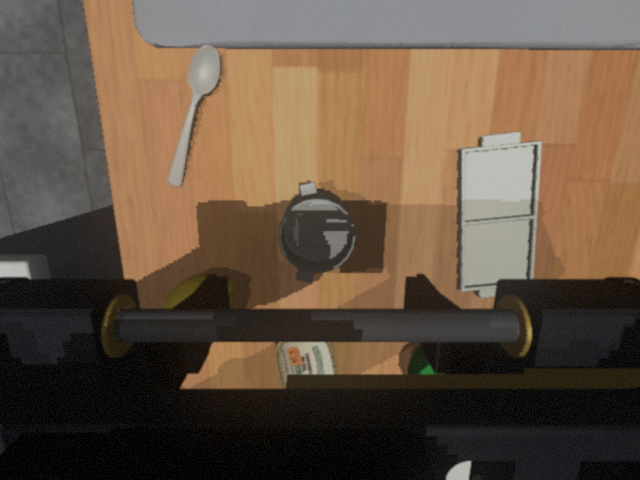

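```bash
python3 - <<'E'
import cv2
i=cv2.imread('pics/w1.png')[170:300,260:360]
i=cv2.convertScaleAbs(i,alpha=1.8,beta=20)
cv2.imwrite('pics/w1c.png',cv2.resize(i,None,fx=5,fy=4.6,interpolation=3)[:598])
i=cv2.imread('pics/w1.png')[120:300,440:560]
cv2.imwrite('pics/w1d.png',cv2.resize(i,None,fx=3.3,fy=3.3,interpolation=3))
E
```

```text
(no output)
```

View pics/w1c.png

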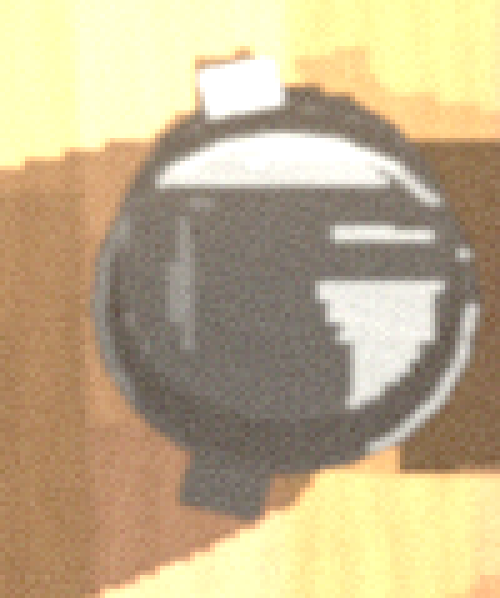

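View pics/w1d.png

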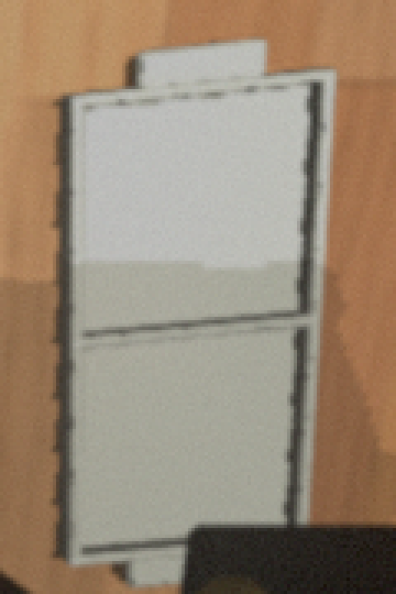

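```bash
python3 - <<'E'
from h import *
c=cam('wrist');print(c[1].round(3),c[2].round(3))
for z in(.075,.08):print('cup',ray(c,317.1-.4,231-.4,z), ray(c,278.5,231,z),ray(c,355.5,231,z))
T=[ray(c,*p,.01)[:2] for p in((459.7,149.4),(541.5,141.2),(460.6,291.2))]
print(T,'centre',(T[1]+T[2])/2, np.linalg.norm(T[0]-T[1]),np.linalg.norm(T[0]-T[2]))
E
```

```text
[0.451 0.278 0.35 ] [[ 1.    -0.003 -0.001]
 [ 0.003  0.965  0.264]
 [-0.    -0.264  0.965]]
cup [0.45147912 0.21083624 0.075     ] [0.42092965 0.21040041 0.075     ] [0.48251035 0.21061565 0.075     ]
cup [0.45146704 0.21204933 0.08      ] [0.42147312 0.21162143 0.08      ] [0.48193398 0.21183276 0.08      ]
[array([0.58440319, 0.27325273]), array([0.65925974, 0.28085815]), array([0.60105699, 0.13097255])] centre [0.63015837 0.20591535] 0.0752419177741424 0.1432515266427904
```

```bash
python3 -m handwheel '[[0.5,0.5,40,0,0,0,-1],[0.5,0.5,80,0,0,0,-1],[0.5,0.5,105,0,0,0,-1],[0.5,0.5,120,0,0,0,-1],[0.5,0.5,127,0,0,0,-1],[0.5,0.5,129,0,0,0,-1],[0.5,0.5,129,0,0,0,-1]]' 20; python3 -c "
from h import *
im,c=snap('wrist','w2');snap('side','s2')"
```

```text
time: 2.33
position: [0.4526, 0.2056, 0.0723]
tool_rot: [2.221, 2.221, 0.002]
ft_force: [-0.3, 0.6, 0.3]
grip_width: 1.001
```

View pics/w2.png

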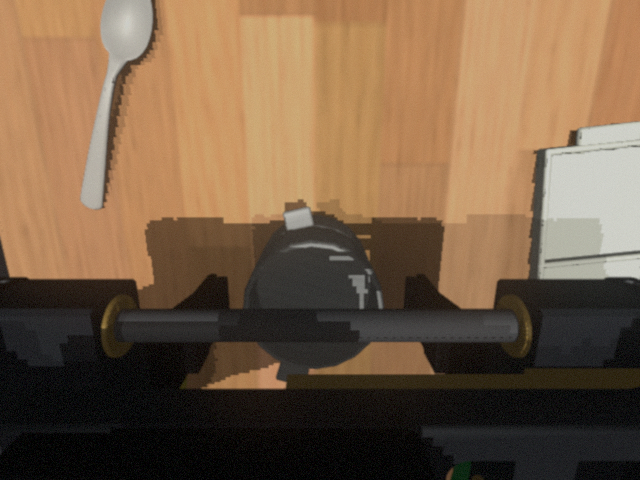

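View pics/s2.png

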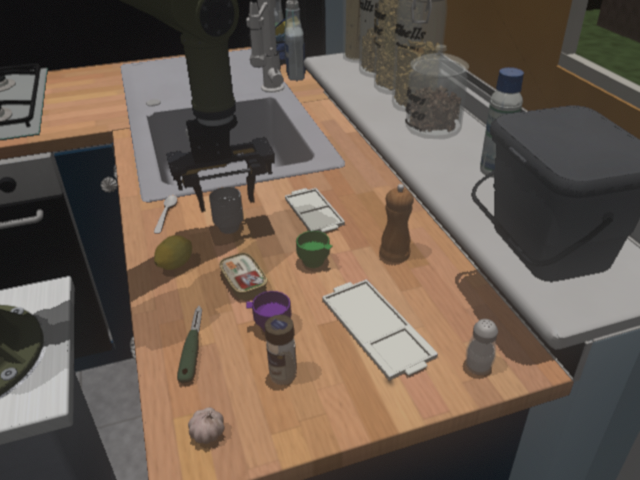

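The wrist view shows the cup between the open fingers, with its rim from column 246 to 382 and bottom at row 367. The side view shows the fingertips beside the upper collar.

```bash
python3 - <<'E'
from h import *
c=cam('wrist')
for y in (.200,.203,.206,.209,.212):
    a=np.linspace(0,2*np.pi,200);q=proj(c,np.c_[.452+.031*np.cos(a),y+.031*np.sin(a),0*a+.08]);print(y,q.min(0).round(1),q.max(0).round(1))
E
python3 go.py .452 .206 .07 0
```

```text
0.2 [244.4 256.9] [384.2 383.4]
0.203 [244. 250.] [384.6 377.8]
0.206 [243.7 243.1] [384.9 372.3]
0.209 [243.3 236.2] [385.3 366.6]
0.212 [242.9 229.1] [385.7 360.9]
t 2.42 pos [0.4527 0.2055 0.0724] jawyaw -0.0 w 0.999 q [-0.76  0.15  0.3   2.02 -0.05  0.98 -0.43] F [-0.3  0.4 -0.5]
shift mm [ 0.4 -0.7  2.4] turn [ 0.001 -0.001 -0.   ] rows>= 0.0
```

```bash
python3 -m handwheel '[[3,-1,2,0,0,0,-1],[3,-1,2,0,0,0,0.3],[3,-1,2,0,0,0,1],[3,-1,2,0,0,0,1],[3,-1,2,0,0,0,1],[3,-1,2,0,0,0,1]]' 20;python3 -m handwheel '[[0,0,0,0,0,0,1],[0,0,0,0,0,0,1],[0,0,-2,0,0,0,1],[0,0,-4,0,0,0,1],[0,0,-6,0,0,0,1],[0,0,-8,0,0,0,1],[0,0,-8,0,0,0,1]]' 20; python3 -c "
from h import *
snap('side','s3');snap('scene','sc3')
for n,f in(('s3',(170,140)),('sc3',(130,150))):
    i=cv2.imread(f'pics/{n}.png')[f[1]:f[1]+120,f[0]:f[0]+130];cv2.imwrite(f'pics/{n}c.png',cv2.resize(cv2.convertScaleAbs(i,alpha=1.6,beta=15),None,fx=4.5,fy=4.5,interpolation=3))"
```

```text
time: 3.18
position: [0.4511, 0.2082, 0.0696]
tool_rot: [2.221, 2.221, 0.0]
ft_force: [0.1, -0.7, 0.4]
grip_width: 0.723
time: 4.05
position: [0.4512, 0.2084, 0.0778]
tool_rot: [2.221, 2.221, 0.001]
ft_force: [0.0, 0.1, -0.4]
grip_width: 0.724
```

View pics/s3c.png

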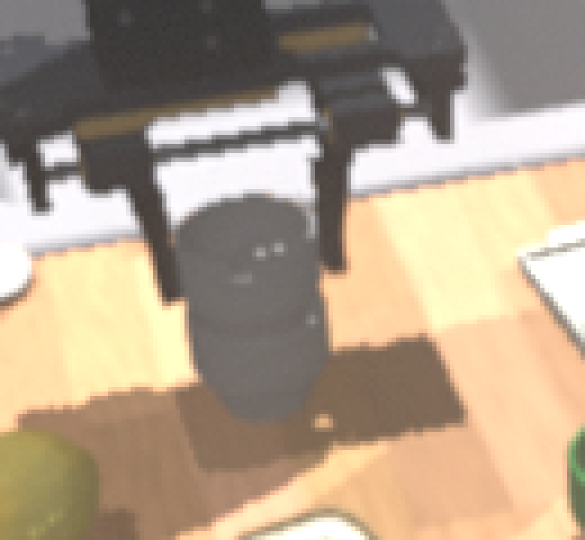

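View pics/sc3c.png

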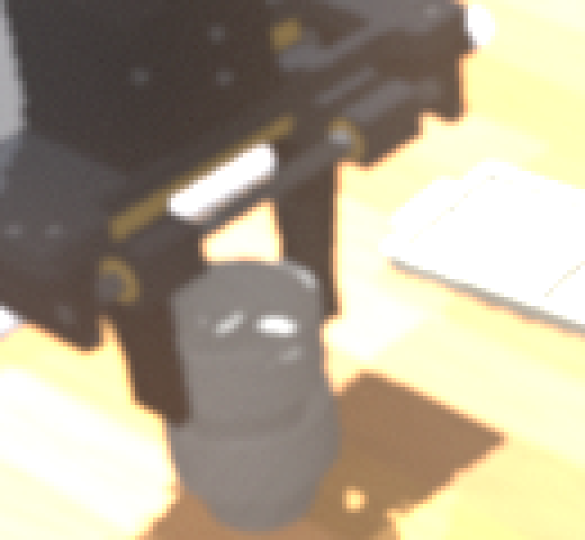

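The lower cup's foot is still at about (229,233) in the side view, unchanged from before. I'll keep lifting.

```bash
python3 -m handwheel '[[0,0,-4,0,0,0,1],[0,0,-8,0,0,0,1],[0,0,-12,0,0,0,1],[0,0,-16,0,0,0,1],[0,0,-22,0,0,0,1],[0,0,-30,0,0,0,1],[0,0,-45,0,0,0,1],[0,0,-60,0,0,0,1],[0,0,-75,0,0,0,1],[0,0,-80,0,0,0,1],[0,0,-80,0,0,0,1]]'; python3 go.py .6255 .2405 .06 5.6; python3 -c "
from h import *
snap('side','s4')"
```

```text
time: 5.52
position: [0.4512, 0.2084, 0.158]
tool_rot: [2.221, 2.221, 0.001]
ft_force: [-0.6, 0.1, -2.1]
grip_width: 0.726
t 5.53 pos [0.4512 0.2084 0.158 ] jawyaw 0.0 w 0.726 q [-0.78  0.05  0.3   1.94 -0.02  1.16 -0.47] F [-0.6  0.1 -2.1]
shift mm [ 32.1 174.2  98.1] turn [ 0.001 -0.    -0.098] rows>= 3.2
```

View pics/s4.png

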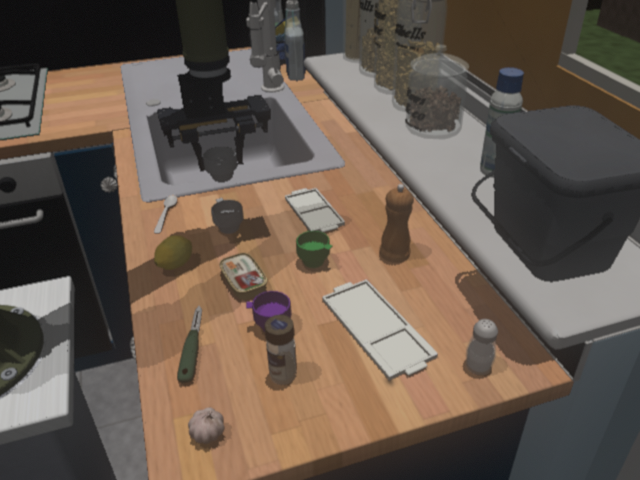

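```bash
python3 -m handwheel '[[6,30,0,0,0,-0.02,1],[14,75,0,0,0,-0.05,1],[22,120,10,0,0,-0.07,1],[28,155,30,0,0,-0.09,1],[32,172,60,0,0,-0.098,1],[32,174,80,0,0,-0.098,1],[32,174,92,0,0,-0.098,1],[32,174,92,0,0,-0.098,1]]'; python3 go.py .6255 .240 .0445 5.6; python3 -c "
from h import *
snap('side','s5');snap('scene','sc5');snap('wrist','w5')
for n,f in(('s5',(240,140)),('sc5',(190,140))):
    i=cv2.imread(f'pics/{n}.png')[f[1]:f[1]+120,f[0]:f[0]+130];cv2.imwrite(f'pics/{n}c.png',cv2.resize(i,None,fx=4.5,fy=4.5,interpolation=3))"
```

```text
time: 6.58
position: [0.6237, 0.2401, 0.0648]
tool_rot: [-2.109, -2.327, 0.003]
ft_force: [0.3, 0.3, -0.8]
grip_width: 0.724
t 6.58 pos [0.6237 0.2401 0.0648] jawyaw 5.6 w 0.724 q [-0.65  0.5   0.32  1.59 -0.17  1.08 -0.19] F [ 0.3  0.3 -0.8]
shift mm [-0.3  1.8 20.3] turn [-0.002  0.     0.   ] rows>= 0.3
```

View pics/s5c.png

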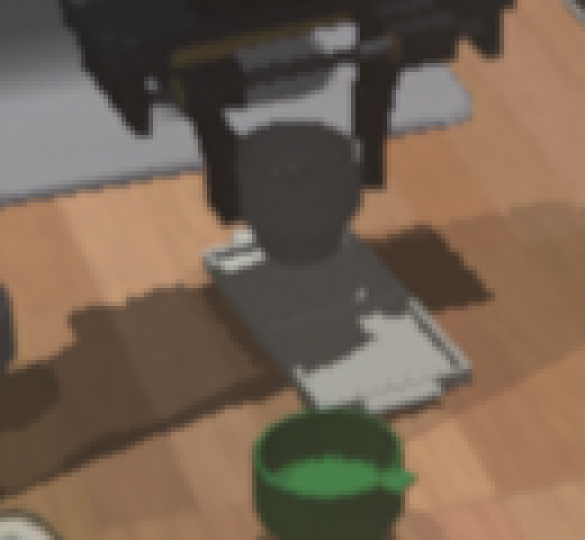

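View pics/sc5c.png

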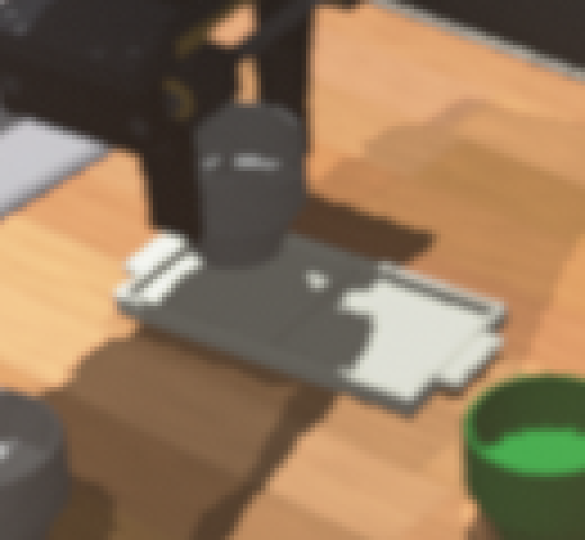

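View pics/w5.png

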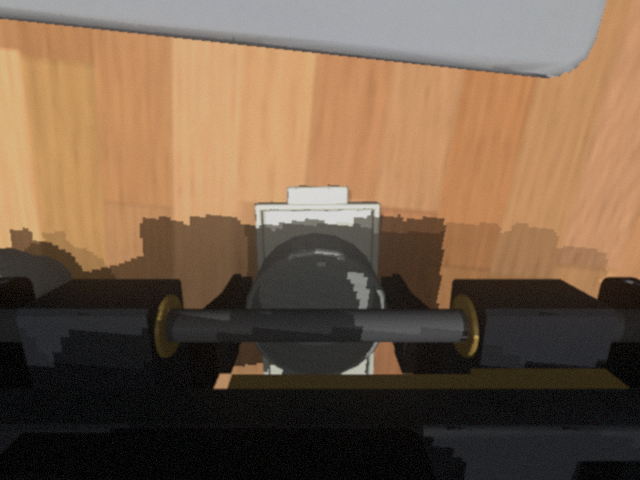

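The cup hangs upright over the sink-end cell and is centred across the tray. Lowering it now.

```bash
python3 -m handwheel '[[0,1,8,0,0,0,1],[0,1,14,0,0,0,1],[0,1,18,0,0,0,1],[0,1,20,0,0,0,1],[0,1,21,0,0,0,1],[0,1,21,0,0,0,1]]'; python3 -m handwheel '[[0,0,0,0,0,0,0.2],[0,0,0,0,0,0,-0.2],[0,0,0,0,0,0,-0.5],[0,0,0,0,0,0,-1],[0,0,0,0,0,0,-1],[0,0,-10,0,0,0,-1],[0,0,-30,0,0,0,-1],[0,0,-60,0,0,0,-1],[0,0,-100,0,0,0,-1],[0,0,-105,0,0,0,-1]]'; python3 go.py .452 .207 .16 0; python3 -c "
from h import *
snap('side','s6');snap('scene','sc6');snap('wrist','w6')
for n,f in(('s6',(240,140)),('sc6',(190,140))):
    i=cv2.imread(f'pics/{n}.png')[f[1]:f[1]+120,f[0]:f[0]+130];cv2.imwrite(f'pics/{n}c.png',cv2.resize(i,None,fx=4.5,fy=4.5,interpolation=3))"
```

```text
time: 7.48
position: [0.6261, 0.2403, 0.0446]
tool_rot: [2.11, 2.327, 0.0]
ft_force: [-0.5, 0.1, -0.9]
grip_width: 0.728
time: 8.72
position: [0.6287, 0.2411, 0.1554]
tool_rot: [2.108, 2.325, 0.013]
ft_force: [-0.4, -0.7, -0.4]
grip_width: 0.999
t 8.72 pos [0.6287 0.2411 0.1554] jawyaw 5.6 w 0.999 q [-0.66  0.42  0.34  1.51 -0.14  1.23 -0.21] F [-0.4 -0.7 -0.4]
shift mm [ -16.7 -179.2   -6.2] turn [ 0.008 -0.003  0.098] rows>= 2.9
```

View pics/s6c.png

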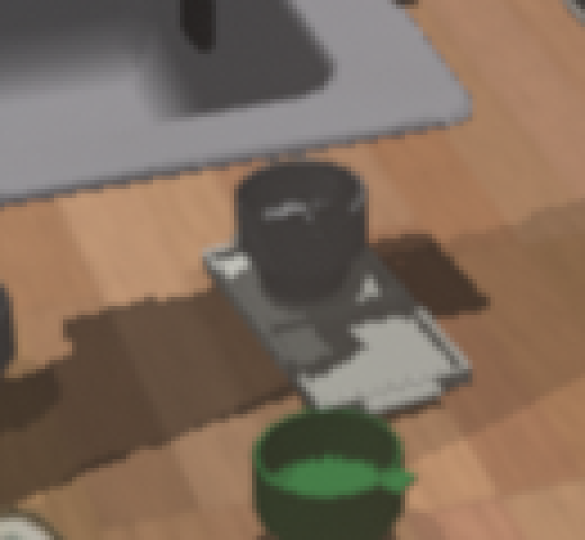

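View pics/sc6c.png

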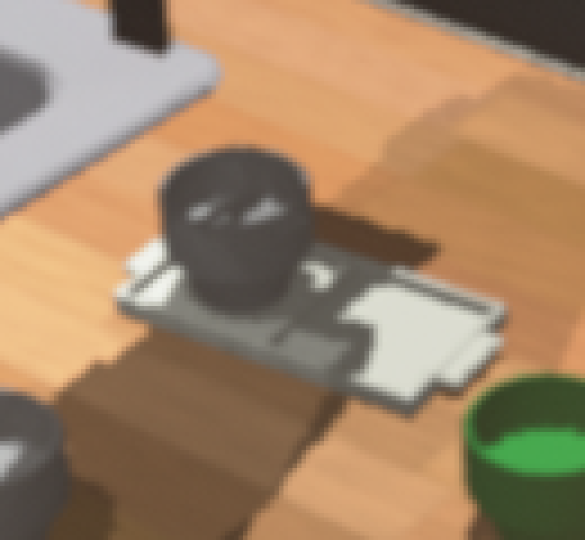

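View pics/w6.png

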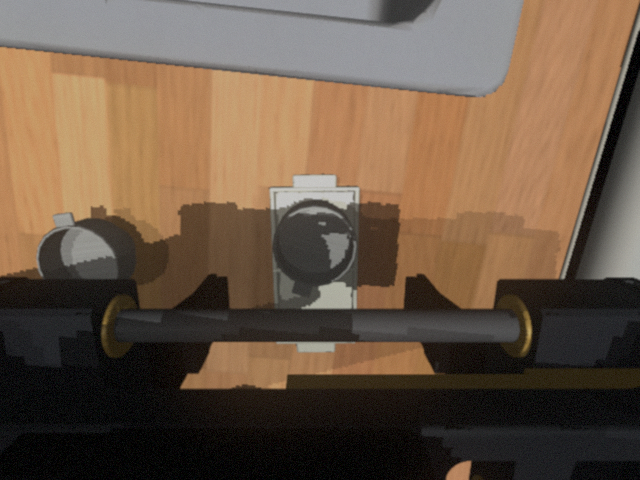

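The first cup stands upright in the sink-end cell, shown in the wrist view at about (314,243). Next is the lower cup.

```bash
python3 -m handwheel '[[-16,-179,0,0,0,0.098,-1],[-16,-179,0,0,0,0.098,-1],[-16,-179,0,0,0,0.098,-1],[-16,-179,0,0,0,0.098,-1],[-16,-179,0,0,0,0.098,-1]]'; python3 go.py .452 .208 .04 0; python3 -c "
from h import *
i,c=snap('wrist','w7')
a=np.linspace(0,2*np.pi,200);q=proj(c,np.c_[.452+.031*np.cos(a),.208+.031*np.sin(a),0*a+.05]);print(q.min(0),q.max(0))"
```

```text
time: 9.5
position: [0.4497, 0.207, 0.1494]
tool_rot: [2.221, 2.222, 0.001]
ft_force: [-0.4, 0.2, 0.5]
grip_width: 1.0
t 9.5 pos [0.4497 0.207  0.1494] jawyaw 0.0 w 1.0 q [-0.81  0.05  0.33  1.95 -0.02  1.14 -0.47] F [-0.4  0.2  0.5]
shift mm [  1.    2.3 109.4] turn [ 0. -0.  0.] rows>= 1.8
[276.57284168 201.56128392] [361.44538461 283.28706999]
```

View pics/w7.png

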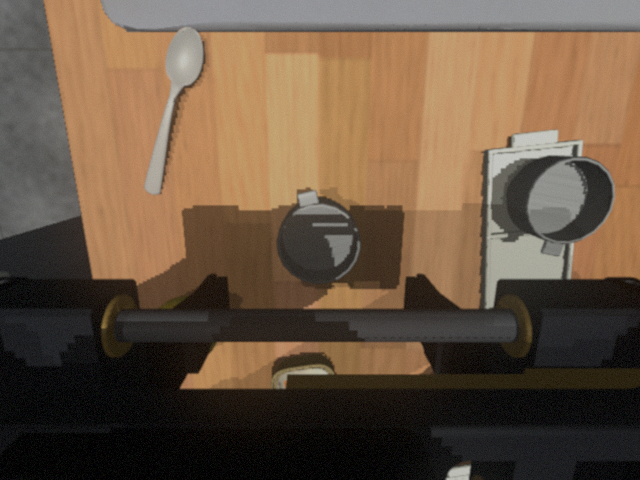

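```bash
python3 -m handwheel '[[1,1,40,0,0,0,-1],[1,2,75,0,0,0,-1],[1,2,95,0,0,0,-1],[1,2,106,0,0,0,-1],[1,2,109,0,0,0,-1],[1,2,109,0,0,0,0],[1,2,109,0,0,0,1],[1,2,109,0,0,0,1],[1,2,109,0,0,0,1],[1,2,109,0,0,0,1],[1,2,109,0,0,0,1]]' 20; python3 -m handwheel '[[0,0,0,0,0,0,1],[0,0,-5,0,0,0,1],[0,0,-20,0,0,0,1],[0,0,-45,0,0,0,1],[0,0,-75,0,0,0,1],[0,0,-105,0,0,0,1],[0,0,-120,0,0,0,1],[0,0,-120,0,0,0,1]]'; python3 go.py .50 -.10 .17 10.6;python3 go.py .6328 -.2134 .16 10.6
```

```text
time: 10.92
position: [0.4518, 0.2082, 0.0412]
tool_rot: [-2.221, -2.221, -0.001]
ft_force: [-0.4, -0.2, 5.4]
grip_width: 0.722
time: 11.92
position: [0.4521, 0.2082, 0.1616]
tool_rot: [2.221, 2.221, 0.004]
ft_force: [0.1, 0.4, -1.7]
grip_width: 0.725
t 11.93 pos [0.4521 0.2082 0.1616] jawyaw 0.0 w 0.725 q [-0.81  0.04  0.34  1.93 -0.02  1.17 -0.47] F [ 0.1  0.4 -1.7]
shift mm [-308.2   47.9   -8.7] turn [ 0.002 -0.001 -0.185] rows>= 5.0
t 11.93 pos [0.4521 0.2082 0.1616] jawyaw 0.0 w 0.725 q [-0.81  0.04  0.34  1.93 -0.02  1.17 -0.47] F [ 0.1  0.4 -1.7]
shift mm [-421.6  180.7    1.4] turn [ 0.002 -0.001 -0.185] rows>= 7.3
```

```bash
python3 -m handwheel '[[-25,2,-5,0,0,-0.01,1],[-70,8,-5,0,0,-0.03,1],[-120,18,-5,0,0,-0.05,1],[-170,32,-5,0,0,-0.08,1],[-220,55,-5,0,0,-0.1,1],[-270,80,-5,0,0,-0.12,1],[-320,110,-5,0,0,-0.15,1],[-365,140,-5,0,0,-0.17,1],[-400,165,10,0,0,-0.185,1],[-418,178,30,0,0,-0.185,1],[-422,181,50,0,0,-0.185,1],[-422,181,50,0,0,-0.185,1]]'; python3 go.py .6328 -.2134 .045 10.6; python3 -c "
from h import *
i,c=snap('wrist','w8');snap('side','s8')
for X in ([.6328,-.2134,.004],):print(proj(c,X))"
```

```text
time: 13.42
position: [0.6304, -0.2128, 0.1072]
tool_rot: [-2.003, -2.413, 0.004]
ft_force: [1.0, 0.6, -0.5]
grip_width: 0.726
t 13.43 pos [ 0.6304 -0.2128  0.1072] jawyaw 10.6 w 0.726 q [-0.2   0.51  0.65  1.57 -0.32  1.18  0.7 ] F [ 1.   0.6 -0.5]
shift mm [-1.2  2.6 62.2] turn [-0.006 -0.003 -0.   ] rows>= 1.0
[[319.96818078 245.28031746]]
```

View pics/w8.png

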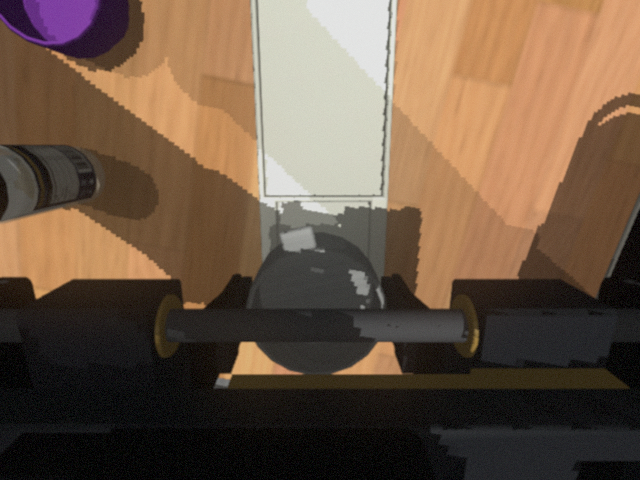

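View pics/s8.png

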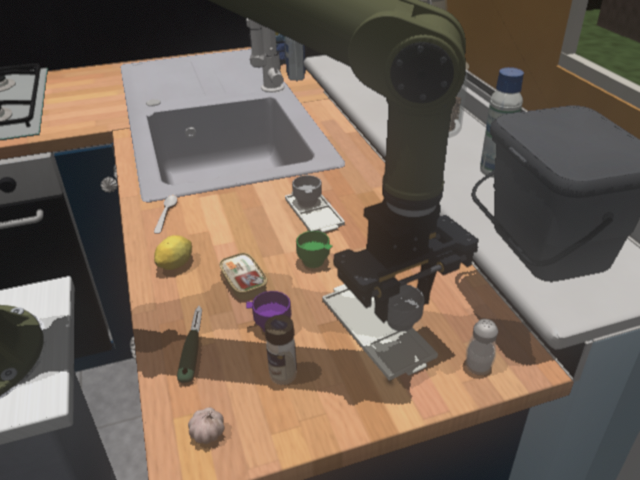

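```bash
python3 - <<'E'
from h import *
c=cam('wrist')
A,B=ray(c,277,204,.006),ray(c,371,203,.006)
print(A,B,np.linalg.norm(A-B),'cell centre est',(A+B)[:2]/2-.033*np.array([-.184,.983]))
C,D=ray(c,265,194,.01),ray(c,381,193,.01);print('bigcell low edge mid',(C+D)[:2]/2,np.linalg.norm(C-D),'big centre',(C+D)[:2]/2+.062*np.array([-.184,.983]))
E
```

```text
[ 0.59881262 -0.18890979  0.006     ] [ 0.66543024 -0.17558485  0.006     ] 0.06793719232912612 cell centre est [ 0.63819343 -0.21468632]
bigcell low edge mid [ 0.62985775 -0.17477566] 0.08190372619376682 big centre [ 0.61844975 -0.11382966]
```

```bash
python3 -m handwheel '[[-1,4,25,0,0,0,1],[-1,4,42,0,0,0,1],[-1,4,53,0,0,0,1],[-1,4,58,0,0,0,1],[-1,4,60,0,0,0,1],[-1,4,61,0,0,0,1],[-1,4,61,0,0,0,1]]'; python3 go.py .635 -.214 .045 10.6
```

```text
time: 14.4
position: [0.6369, -0.2145, 0.05]
tool_rot: [2.006, 2.417, 0.001]
ft_force: [0.0, 0.2, -0.8]
grip_width: 0.723
t 14.4 pos [ 0.6369 -0.2145  0.05  ] jawyaw 10.6 w 0.723 q [-0.18  0.57  0.62  1.61 -0.37  1.08  0.73] F [ 0.   0.2 -0.8]
shift mm [ 0.8 -1.8  5. ] turn [ 0.001  0.    -0.   ] rows>= 0.1
```

```bash
python3 -m handwheel '[[0,-1,2,0,0,0,1],[0,-1,4,0,0,0,1],[0,-1,4.5,0,0,0,1],[0,-1,4.5,0,0,0,1]]'; python3 go.py .635 -.214 .045 10.6
```

```text
time: 14.9
position: [0.6356, -0.2146, 0.0453]
tool_rot: [-2.007, -2.417, -0.0]
ft_force: [-2.1, 0.4, 2.4]
grip_width: 0.725
t 14.9 pos [ 0.6356 -0.2146  0.0453] jawyaw 10.6 w 0.725 q [-0.17  0.58  0.62  1.61 -0.37  1.07  0.73] F [-2.1  0.4  2.4]
shift mm [ 0.7 -0.5  0.3] turn [ 0. -0. -0.] rows>= 0.0
```

Contact was felt (Fz rose from −0.8 to +2.4 N). Releasing and rising.

```bash
python3 -m handwheel '[[0,0,0,0,0,0,0.2],[0,0,0,0,0,0,-0.2],[0,0,0,0,0,0,-0.5],[0,0,0,0,0,0,-1],[0,0,0,0,0,0,-1],[0,0,-10,0,0,0,-1],[0,0,-30,0,0,0,-1],[0,0,-60,0,0,0,-1],[0,0,-100,0,0,0,-1],[0,0,-130,0,0,0,-1],[0,0,-130,0,0,0,-1]]'; python3 go.py .453 -.195 .20 0; python3 -c "
from h import *
i,c=snap('wrist','w9');snap('side','s9')"
```

```text
time: 16.27
position: [0.6376, -0.2157, 0.1799]
tool_rot: [2.003, 2.412, 0.005]
ft_force: [-0.4, -0.3, -0.4]
grip_width: 0.999
t 16.27 pos [ 0.6376 -0.2157  0.1799] jawyaw 10.6 w 0.999 q [-0.21  0.45  0.67  1.49 -0.29  1.29  0.68] F [-0.4 -0.3 -0.4]
shift mm [  54.2 -177.5  -21.5] turn [0.007 0.002 0.185] rows>= 3.0
```

View pics/w9.png

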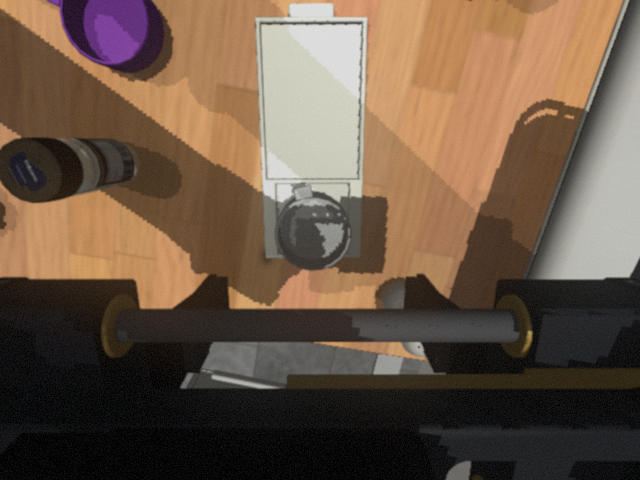

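View pics/s9.png

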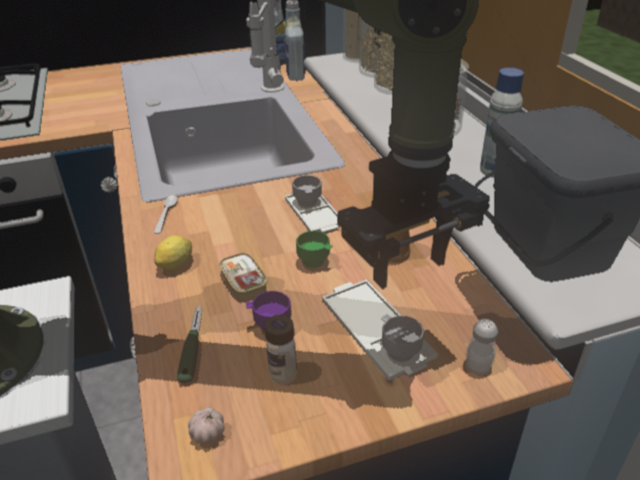

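The second cup stands in the small cell (wrist view, about (314,230)). Next is the jar.

```bash
python3 -m handwheel '[[54,-177,-22,0,0,0.185,-1],[54,-177,-22,0,0,0.185,-1],[54,-177,-22,0,0,0.185,-1],[54,-177,-22,0,0,0.185,-1],[54,-177,-22,0,0,0.185,-1],[54,-177,-22,0,0,0.185,-1]]'; python3 go.py .453 -.195 .08 0; python3 -c "
from h import *
i,c=snap('wrist','w10')
a=np.linspace(0,2*np.pi,200);q=proj(c,np.c_[.453+.0205*np.cos(a),-.195+.0205*np.sin(a),0*a+.105]);print(q.min(0),q.max(0))"
```

```text
time: 17.12
position: [0.4526, -0.1939, 0.1966]
tool_rot: [2.221, 2.222, -0.003]
ft_force: [0.5, 0.4, 0.0]
grip_width: 1.001
t 17.12 pos [ 0.4526 -0.1939  0.1966] jawyaw 0.0 w 1.001 q [-0.43 -0.01  0.78  1.91  0.01  1.24  0.35] F [0.5 0.4 0. ]
shift mm [ -0.9   0.5 116.6] turn [-0.001  0.001  0.001] rows>= 1.9
[287.78884595 221.0334179 ] [345.45460061 276.2798027 ]
```

View pics/w10.png

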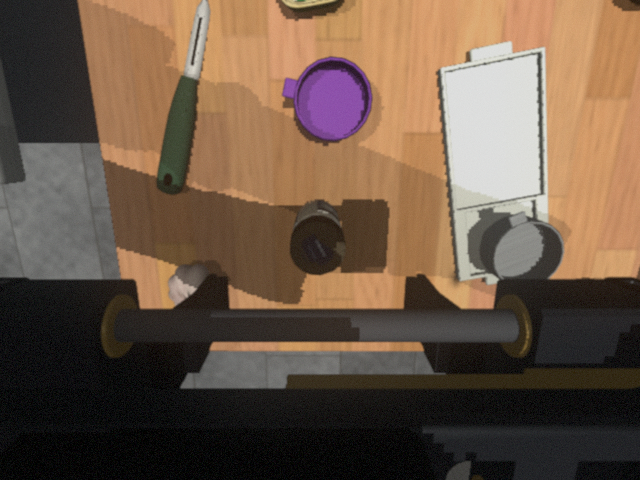

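```bash
python3 -m handwheel '[[0,0.5,40,0,0,0,-1],[0,0.5,80,0,0,0,-1],[0,0.5,110,0,0,0,-1],[0,0.5,127,0,0,0,-1],[0,0.5,133,0,0,0,-1],[0,0.5,134,0,0,0,-1],[0,0.5,134,0,0,0,0],[0,0.5,134,0,0,0,1],[0,0.5,134,0,0,0,1],[0,0.5,134,0,0,0,1],[0,0.5,134,0,0,0,1],[0,0.5,134,0,0,0,1]]' 25; python3 -m handwheel '[[0,0,0,0,0,0,1],[0,0,0,0,0,0,1],[0,0,0,0,0,0,1],[0,0,-5,0,0,0,1],[0,0,-15,0,0,0,1],[0,0,-30,0,0,0,1],[0,0,-50,0,0,0,1],[0,0,-70,0,0,0,1],[0,0,-90,0,0,0,1],[0,0,-100,0,0,0,1],[0,0,-100,0,0,0,1]]'; python3 go.py .632 .170 .17 5.6; python3 -c "
from h import *
snap('side','s11')"
```

```text
time: 18.68
position: [0.4523, -0.194, 0.0631]
tool_rot: [2.221, 2.221, 0.0]
ft_force: [0.7, 0.1, -0.9]
grip_width: 0.462
time: 20.05
position: [0.4527, -0.1941, 0.1639]
tool_rot: [2.22, 2.221, 0.002]
ft_force: [0.2, -1.4, -1.4]
grip_width: 0.464
t 20.05 pos [ 0.4527 -0.1941  0.1639] jawyaw 0.0 w 0.464 q [-0.43  0.02  0.8   1.95 -0.02  1.17  0.38] F [ 0.2 -1.4 -1.4]
shift mm [364.1 179.3  -5.6] turn [ 0.002 -0.    -0.098] rows>= 6.5
```

View pics/s11.png

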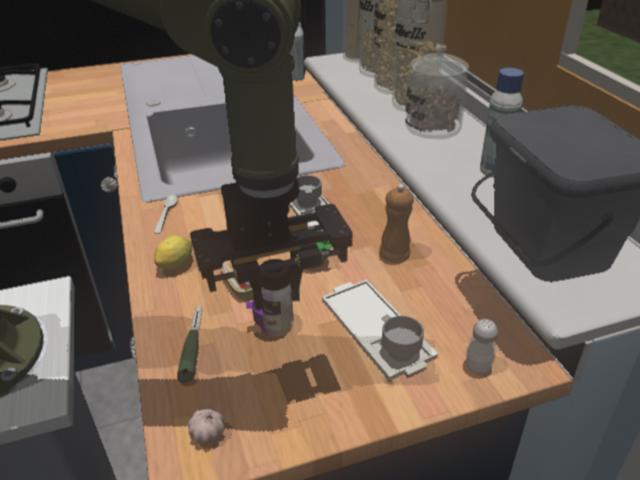

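```bash
python3 -m handwheel '[[20,0,0,0,0,0,1],[60,3,0,0,0,-0.01,1],[105,10,0,0,0,-0.03,1],[155,25,0,0,0,-0.04,1],[205,50,0,0,0,-0.05,1],[250,80,0,0,0,-0.07,1],[290,110,0,0,0,-0.08,1],[325,140,0,0,0,-0.09,1],[350,165,0,0,0,-0.098,1],[362,177,0,0,0,-0.098,1],[364,179,10,0,0,-0.098,1],[364,179,20,0,0,-0.098,1]]'; python3 -m handwheel '[[0,0,20,0,0,0,1],[0,0,40,0,0,0,1],[0,0,55,0,0,0,1],[0,0,58,0,0,0,1],[0,0,58,0,0,0,1]]';python3 go.py .632 .170 .067 5.6; python3 -c "
from h import *
im,c=snap('wrist','w12')
print(proj(c,[[.632,.170,.004],[.632+.0322,.170+.036,.004]]))
snap('side','s12');snap('scene','sc12')
for n,f in(('s12',(240,140)),('sc12',(190,140))):
    i=cv2.imread(f'pics/{n}.png')[f[1]:f[1]+120,f[0]:f[0]+130];cv2.imwrite(f'pics/{n}c.png',cv2.resize(i,None,fx=4.5,fy=4.5,interpolation=3))"
```

```text
time: 21.6
position: [0.6303, 0.169, 0.1413]
tool_rot: [-2.11, -2.326, 0.004]
ft_force: [-0.4, -0.8, -0.7]
grip_width: 0.461
time: 22.22
position: [0.6314, 0.17, 0.0851]
tool_rot: [2.11, 2.327, 0.0]
ft_force: [-0.2, -0.1, -1.2]
grip_width: 0.464
t 22.23 pos [0.6314 0.17   0.0851] jawyaw 5.6 w 0.464 q [-0.68  0.47  0.48  1.63 -0.24  1.11 -0.03] F [-0.2 -0.1 -1.2]
shift mm [-0.   0.6 18.2] turn [ 0. -0.  0.] rows>= 0.3
[[316.85306169 252.43020867]
 [370.98877774 204.94128014]]
```

View pics/w12.png

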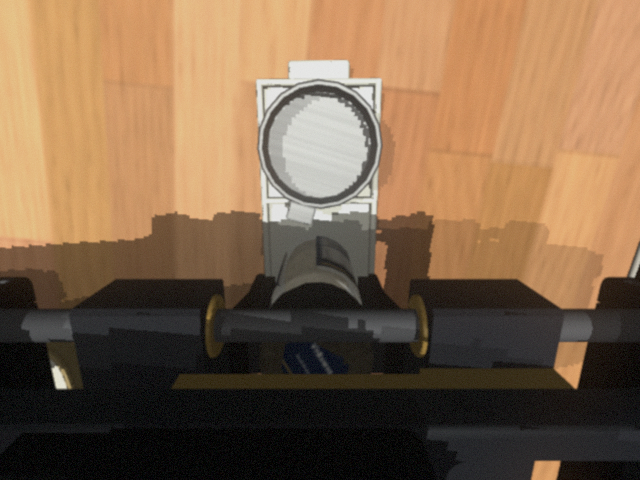

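View pics/s12c.png

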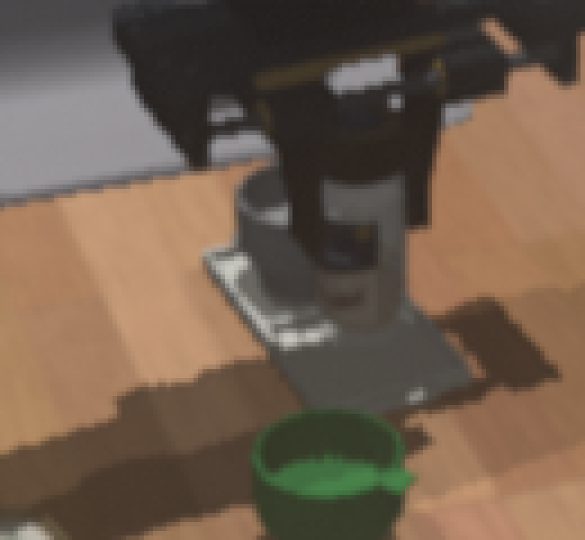

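View pics/sc12c.png

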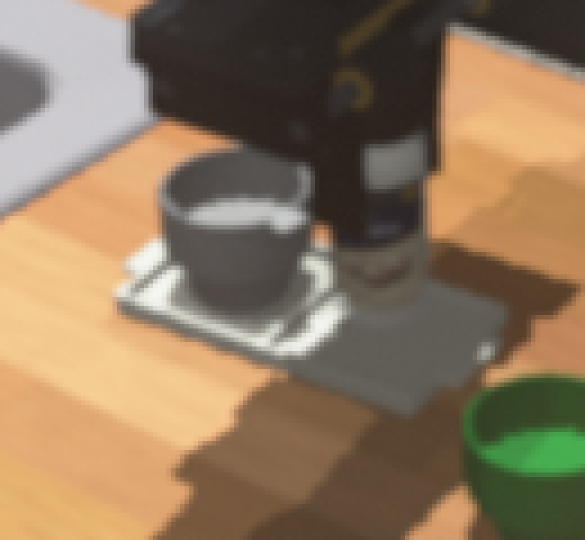

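```bash
python3 - <<'E'
from h import *
for n,f in(('side',(240,140)),('scene',(190,140))):
    print(n,(proj(cam(n),[[.6314,.17,.022],[.6314,.17,.004]])-f)*4.5)
E
```

```text
side [[358.62542054 323.01708995]
 [359.34641009 356.11723205]]
scene [[383.23255292 301.58081887]
 [384.98490797 338.27319779]]
```

Projection agrees with the pictures, so the jar is over the centre of its cell. Lowering and releasing.

```bash
python3 -m handwheel '[[0,1,6,0,0,0,1],[0,1,12,0,0,0,1],[0,1,15,0,0,0,1],[0,1,17,0,0,0,1],[0,1,18,0,0,0,1],[0,1,18,0,0,0,1]]';python3 go.py .632 .170 .067 5.6
```

```text
time: 23.12
position: [0.6323, 0.1701, 0.0672]
tool_rot: [2.11, 2.327, 0.001]
ft_force: [0.2, 0.1, -1.0]
grip_width: 0.465
t 23.12 pos [0.6323 0.1701 0.0672] jawyaw 5.6 w 0.465 q [-0.67  0.49  0.48  1.64 -0.25  1.08 -0.03] F [ 0.2  0.1 -1. ]
shift mm [-0.1 -0.4  0.2] turn [ 0. -0.  0.] rows>= 0.0
```

```bash
python3 -m handwheel '[[0,0,0.5,0,0,0,1],[0,0,0.5,0,0,0,0.5],[0,0,0.5,0,0,0,0.2],[0,0,0.5,0,0,0,-0.2],[0,0,0.5,0,0,0,-0.6],[0,0,0.5,0,0,0,-1],[0,0,-10,0,0,0,-1],[0,0,-40,0,0,0,-1],[0,0,-80,0,0,0,-1],[0,0,-120,0,0,0,-1],[0,0,-130,0,0,0,-1],[0,0,-130,0,0,0,-1]]'; python3 go.py .4425 .0345 .20 10; python3 -c "
from h import *
im,c=snap('wrist','w13')
snap('side','s13');snap('scene','sc13')
for n,f in(('s13',(240,140)),('sc13',(190,140))):
    i=cv2.imread(f'pics/{n}.png')[f[1]:f[1]+120,f[0]:f[0]+130];cv2.imwrite(f'pics/{n}c.png',cv2.resize(i,None,fx=4.5,fy=4.5,interpolation=3))"
```

```text
time: 24.62
position: [0.6325, 0.1702, 0.1978]
tool_rot: [2.11, 2.327, 0.002]
ft_force: [-0.2, -0.4, -0.6]
grip_width: 1.001
t 24.62 pos [0.6325 0.1702 0.1978] jawyaw 5.6 w 1.001 q [-0.7   0.37  0.51  1.51 -0.19  1.3  -0.07] F [-0.2 -0.4 -0.6]
shift mm [-116.4 -202.3   -2.6] turn [ 0.001 -0.001 -0.077] rows>= 3.7
```

View pics/w13.png

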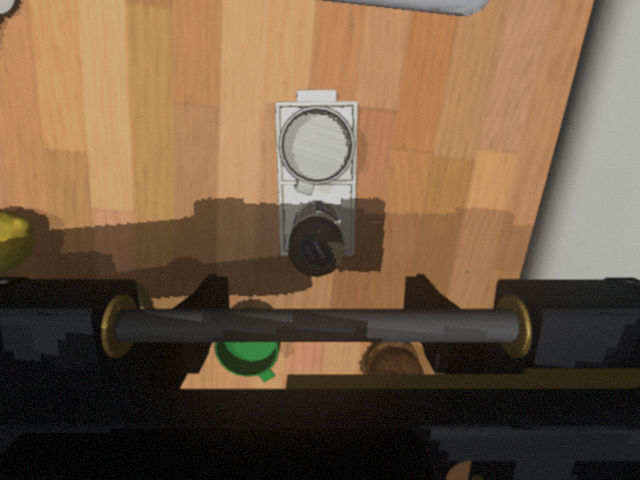

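View pics/s13c.png

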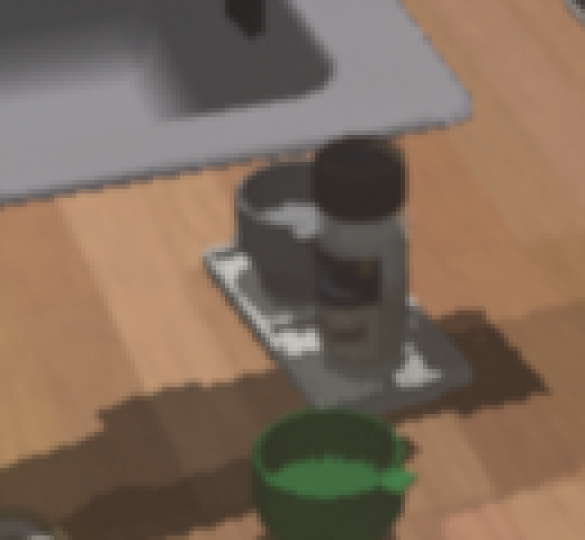

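View pics/sc13c.png

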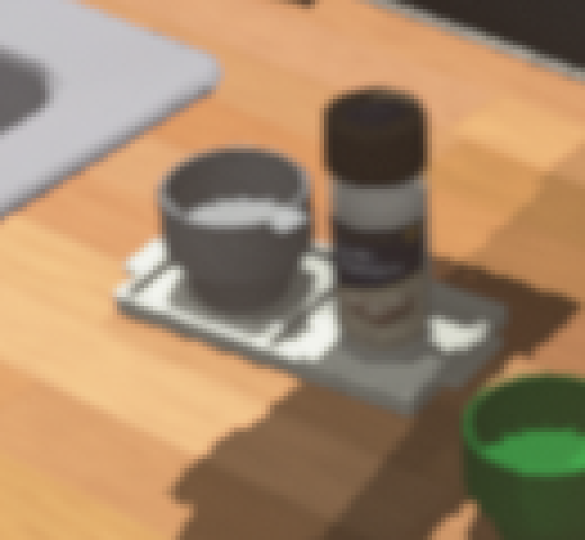

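The short tray is made up, with cup and jar both upright in their cells. Next is the tin.

```bash
python3 -m handwheel '[[-116,-202,20,0,0,-0.077,-1],[-116,-202,20,0,0,-0.077,-1],[-116,-202,20,0,0,-0.077,-1],[-116,-202,20,0,0,-0.077,-1],[-116,-202,20,0,0,-0.077,-1],[-116,-202,20,0,0,-0.077,-1],[-116,-202,20,0,0,-0.077,-1]]'; python3 go.py .4425 .0345 .024 10; python3 -c "
from h import *
i,c=snap('wrist','w14')
e=np.radians(10)
for y,h in((.105,1),):
  L=[np.array([.4425,.0345])+a*.0315*np.array([np.cos(e),np.sin(e)])+b*.0525*np.array([-np.sin(e),np.cos(e)]) for a,b in((-1,0),(1,0),(0,1),(0,-1))]
  print(proj(c,np.c_[np.array(L),[.024]*4]))
cv2.imwrite('pics/w14c.png',cv2.resize(i[170:320,240:400,::-1],None,fx=4.5,fy=4,interpolation=3))"
```

```text
time: 25.65
position: [0.4433, 0.0355, 0.1769]
tool_rot: [2.017, 2.408, -0.001]
ft_force: [0.4, 0.4, 0.6]
grip_width: 1.0
t 25.65 pos [0.4433 0.0355 0.1769] jawyaw 10.1 w 1.0 q [-0.71 -0.11  0.54  2.03  0.06  1.21 -0.02] F [0.4 0.4 0.6]
shift mm [ -0.8  -0.9 152.9] turn [-0.     0.001  0.002] rows>= 2.4
[[279.16046732 228.97819324]
 [350.8967169  229.10976942]
 [315.09429018 168.14746316]
 [314.97095451 284.72851596]]
```

View pics/w14.png

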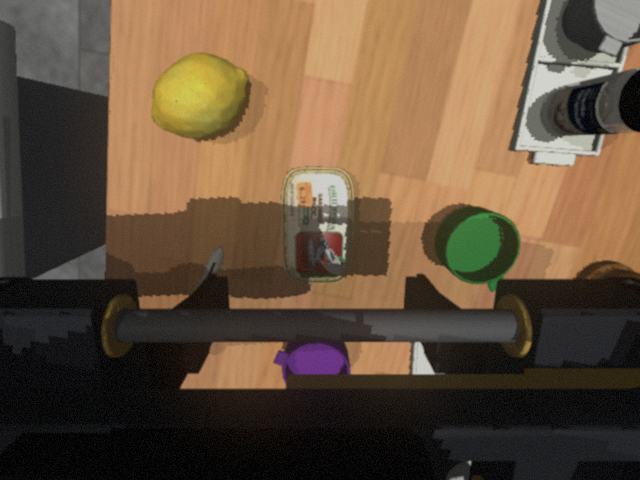

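View pics/w14c.png

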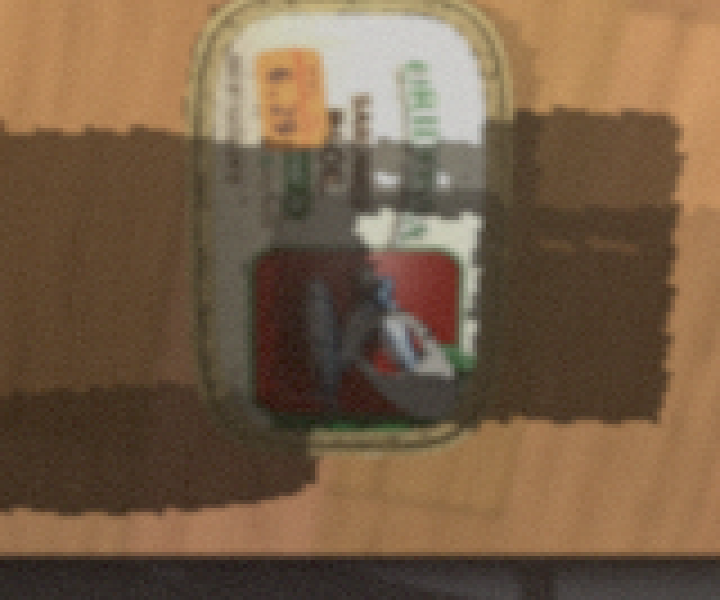

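```bash
python3 -m handwheel '[[0,2,40,0,0,0,-1],[0,2,80,0,0,0,-1],[0,2,115,0,0,0,-1],[0,2,138,0,0,0,-1],[0,2,148,0,0,0,-1],[0,2,152,0,0,0,-1],[0,2,152,0,0,0,-1]]' 25; python3 go.py .4425 .0345 .024 10; python3 -c "
from h import *
snap('side','s15');snap('wrist','w15')
i=cv2.imread('pics/s15.png')[190:310,160:320];cv2.imwrite('pics/s15c.png',cv2.resize(i,None,fx=4.5,fy=4.5,interpolation=3))"
```

```text
time: 26.58
position: [0.4451, 0.0354, 0.0255]
tool_rot: [2.018, 2.407, 0.001]
ft_force: [0.3, -0.1, -0.6]
grip_width: 0.994
t 26.57 pos [0.4451 0.0354 0.0255] jawyaw 10.0 w 0.994 q [-0.69  0.12  0.58  2.18 -0.09  0.86  0.12] F [ 0.3 -0.1 -0.6]
shift mm [-0.4 -2.8  1.5] turn [0.001 0.    0.001] rows>= 0.1
```

View pics/s15c.png

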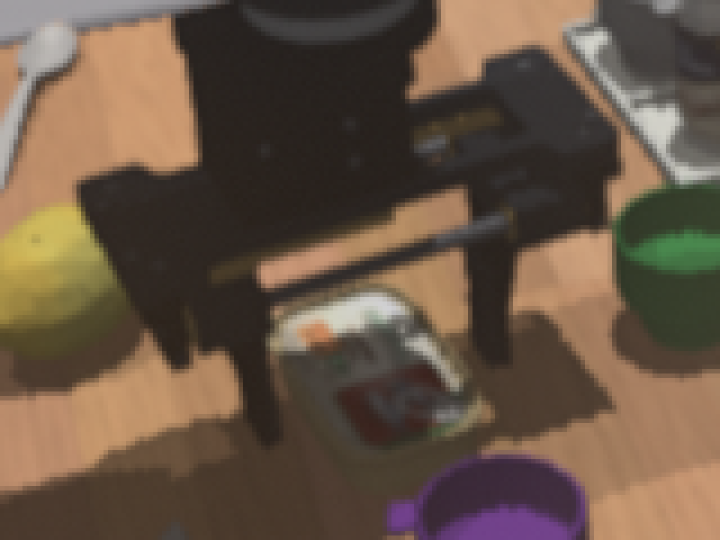

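View pics/w15.png

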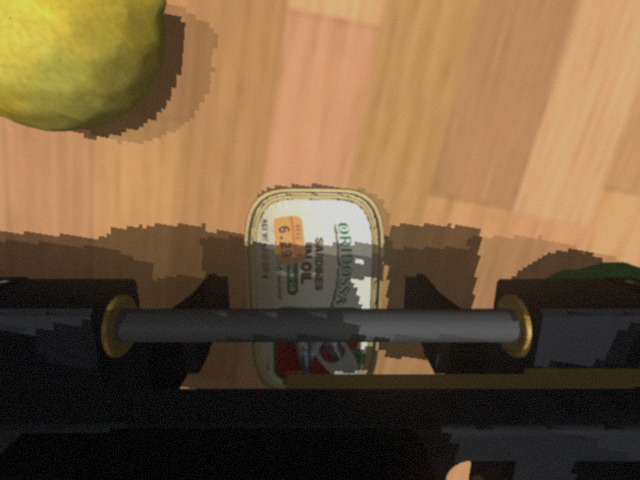

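```bash
python3 -m handwheel '[[0,-1,0.5,0,0,0,0],[0,-1,0.5,0,0,0,1],[0,-1,0.5,0,0,0,1],[0,-1,0.5,0,0,0,1],[0,-1,0.5,0,0,0,1],[0,-1,0.5,0,0,0,1]]' 30; python3 -m handwheel '[[0,0,0,0,0,0,1],[0,0,-5,0,0,0,1],[0,0,-12,0,0,0,1],[0,0,-25,0,0,0,1],[0,0,-45,0,0,0,1],[0,0,-70,0,0,0,1],[0,0,-90,0,0,0,1],[0,0,-100,0,0,0,1],[0,0,-100,0,0,0,1]]'; python3 go.py .6165 -.1150 .124 10.6; python3 -c "
from h import *
snap('side','s16');i=cv2.imread('pics/s16.png')[130:290,160:340];cv2.imwrite('pics/s16c.png',cv2.resize(i,None,fx=3.7,fy=3.7,interpolation=3))"
```

```text
time: 27.42
position: [0.4437, 0.0351, 0.0247]
tool_rot: [2.019, 2.407, 0.0]
ft_force: [0.1, 0.5, 1.5]
grip_width: 0.681
time: 28.55
position: [0.444, 0.0352, 0.1253]
tool_rot: [2.018, 2.407, 0.003]
ft_force: [-0.7, 0.8, -2.4]
grip_width: 0.68
t 28.55 pos [0.444  0.0352 0.1253] jawyaw 10.0 w 0.68 q [-0.72 -0.05  0.57  2.09  0.03  1.09  0.01] F [-0.7  0.8 -2.4]
shift mm [-178.   143.7    1.5] turn [ 0.002 -0.001 -0.01 ] rows>= 3.7
```

View pics/s16c.png

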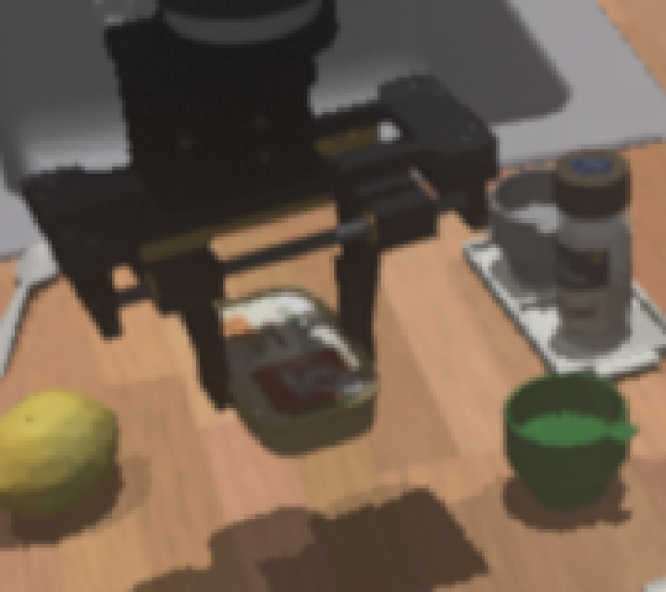

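```bash
python3 -m handwheel '[[-20,2,0,0,0,0,1],[-55,8,0,0,0,0,1],[-95,30,0,0,0,0,1],[-130,65,0,0,0,-0.005,1],[-155,100,0,0,0,-0.01,1],[-170,130,0,0,0,-0.01,1],[-178,143,10,0,0,-0.01,1],[-178,144,25,0,0,-0.01,1],[-178,144,40,0,0,-0.01,1],[-178,144,45,0,0,-0.01,1],[-178,144,45,0,0,-0.01,1]]';python3 go.py .6165 -.1150 .029 10.6; python3 -c "
from h import *
i,c=snap('wrist','w17');snap('side','s17');snap('scene','sc17')
i=cv2.imread('pics/s17.png')[220:380,290:460];cv2.imwrite('pics/s17c.png',cv2.resize(i,None,fx=3.7,fy=3.7,interpolation=3))
i=cv2.imread('pics/sc17.png')[200:340,330:530];cv2.imwrite('pics/sc17c.png',cv2.resize(i,None,fx=4,fy=4,interpolation=3))"
```

```text
time: 29.98
position: [0.6156, -0.1147, 0.0792]
tool_rot: [-2.006, -2.417, 0.0]
ft_force: [-0.3, -0.7, -1.9]
grip_width: 0.681
t 29.98 pos [ 0.6156 -0.1147  0.0792] jawyaw 10.6 w 0.681 q [-0.41  0.46  0.69  1.71 -0.33  1.09  0.58] F [-0.3 -0.7 -1.9]
shift mm [-0.5  0.8 50.2] turn [-0.001 -0.001  0.   ] rows>= 0.8
```

View pics/w17.png

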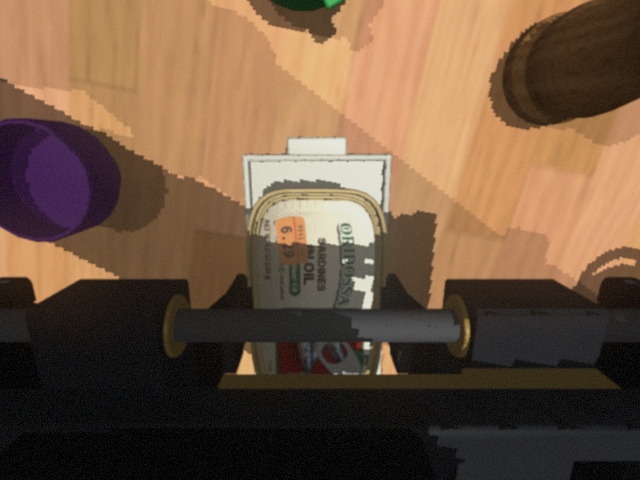

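View pics/s17c.png

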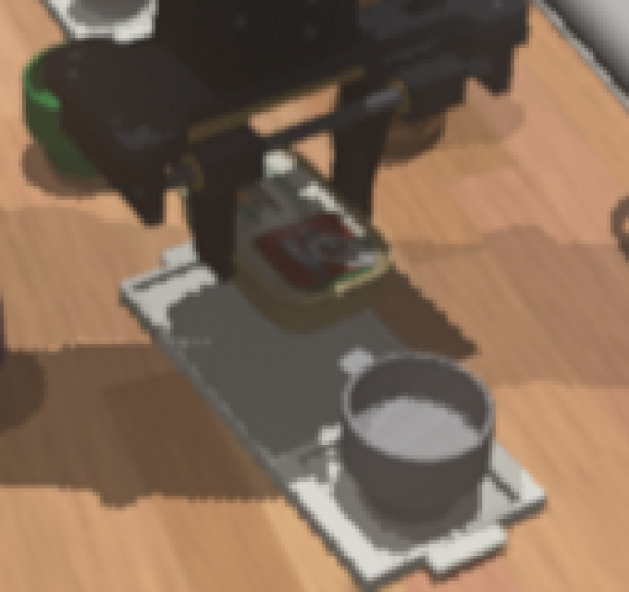

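View pics/sc17c.png

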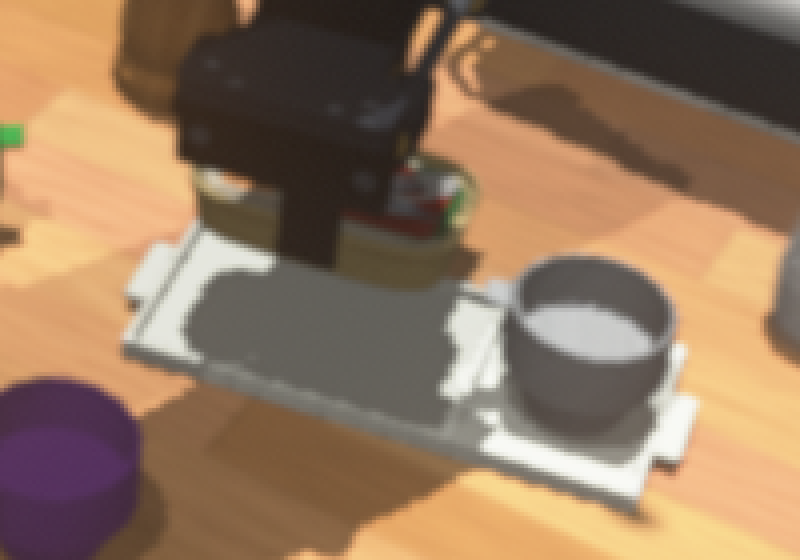

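```bash
python3 - <<'E'
from h import *
c=cam('wrist');ey=np.array([-.184,.983])
A,B=ray(c,244,155,.01)[:2],ray(c,391,154,.01)[:2];print(np.linalg.norm(A-B),(A+B)/2-.066*ey)
zt=.0792-.0247+.024
C,D=ray(c,249,240,zt)[:2],ray(c,385,240,zt)[:2];print('tin',np.linalg.norm(C-D),(C+D)/2); E=ray(c,317,189,zt)[:2];print('tin centre by end',E-.0525*ey)
E
```

```text
0.08877063223277909 [ 0.61773907 -0.11574819]
tin 0.06026338191741618 [ 0.61152388 -0.08529118]
tin centre by end [ 0.61700595 -0.11476258]
```

```bash
python3 -m handwheel '[[-1,1.5,12,0,0,0,1],[-1,1.5,25,0,0,0,1],[-1,1.5,36,0,0,0,1],[-1,1.5,43,0,0,0,1],[-1,1.5,47,0,0,0,1],[-1,1.5,49,0,0,0,1],[-1,1.5,50,0,0,0,1],[-1,1.5,50,0,0,0,1]]';python3 go.py .6175 -.1155 .0287 10.6
```

```text
time: 31.12
position: [0.6182, -0.1159, 0.0298]
tool_rot: [2.007, 2.417, 0.001]
ft_force: [0.3, -0.2, -1.5]
grip_width: 0.685
t 31.12 pos [ 0.6182 -0.1159  0.0298] jawyaw 10.6 w 0.685 q [-0.38  0.53  0.66  1.74 -0.37  1.01  0.61] F [ 0.3 -0.2 -1.5]
shift mm [ 0.5 -0.6  1.1] turn [0.001 0.    0.   ] rows>= 0.0
```

```bash
python3 -m handwheel '[[0,0,0.5,0,0,0,1],[0,0,1,0,0,0,1],[0,0,1.2,0,0,0,1],[0,0,1.2,0,0,0,0.3],[0,0,1.2,0,0,0,0],[0,0,1.2,0,0,0,-0.5],[0,0,1.2,0,0,0,-1],[0,0,1.2,0,0,0,-1],[0,0,-15,0,0,0,-1],[0,0,-50,0,0,0,-1],[0,0,-100,0,0,0,-1],[0,0,-150,0,0,0,-1]]';python3 -m handwheel '[[0,0,-20,0,0,0,-1],[0,0,-20,0,0,0,-1]]'; python3 go.py .6 .02 .25 10; python3 -c "
from h import *
i,c=snap('wrist','w18');snap('side','s18');snap('scene','sc18')
cv2.imwrite('pics/w18c.png',cv2.resize(i[20:300,200:420,::-1],None,fx=2.1,fy=2.1,interpolation=3))
i=cv2.imread('pics/sc18.png')[200:340,330:530];cv2.imwrite('pics/sc18c.png',cv2.resize(i,None,fx=4,fy=4,interpolation=3))"
```

```text
time: 32.62
position: [0.6179, -0.1161, 0.1822]
tool_rot: [2.007, 2.416, 0.001]
ft_force: [0.6, -0.5, -0.6]
grip_width: 0.998
time: 32.88
position: [0.6188, -0.1161, 0.2014]
tool_rot: [2.005, 2.415, 0.004]
ft_force: [1.1, -0.9, -0.7]
grip_width: 0.996
t 32.88 pos [ 0.6188 -0.1161  0.2014] jawyaw 10.6 w 0.996 q [-0.45  0.35  0.75  1.58 -0.25  1.3   0.52] F [ 1.1 -0.9 -0.7]
shift mm [137.2   6.7 -48.7] turn [0.003 0.    0.01 ] rows>= 2.3
```

View pics/w18.png

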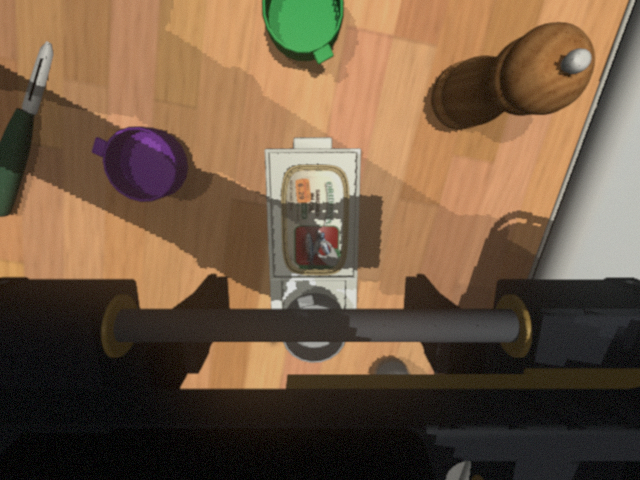

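View pics/s18.png

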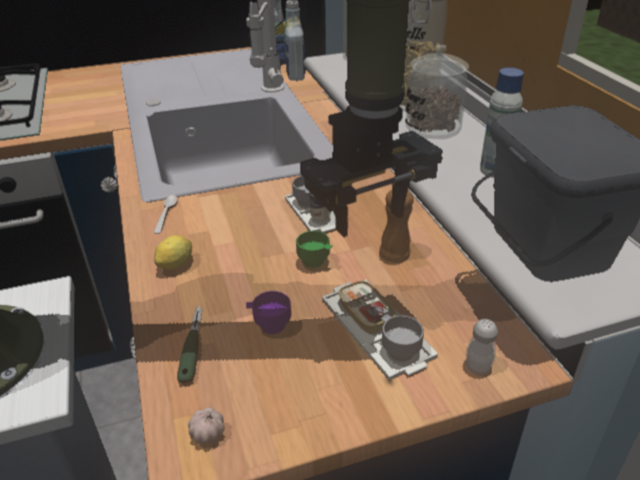

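View pics/sc18c.png

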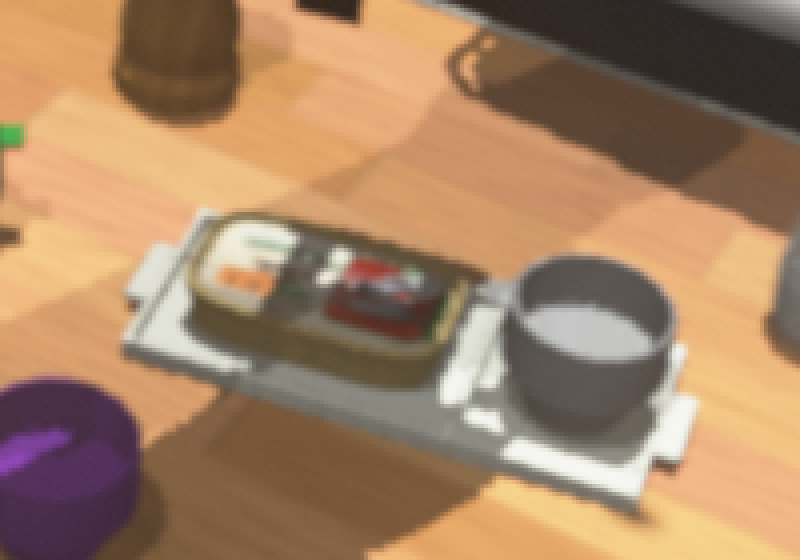

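```bash
cat > chk.py <<'E'
exec(open('m.py').read().split("rect('short'")[0])
def circ(name,Q,r,o,yaw):
    f=least_squares(lambda p:np.hypot(Q[:,0]-p[0],Q[:,1]-p[1])-r,Q.mean(0)); a=np.radians(yaw);ex=np.array([np.cos(a),np.sin(a)]);ey=np.array([-ex[1],ex[0]])
    d=f.x-o; print(name,f.x.round(4),'tray frame mm',(1e3*np.array([d@ex,d@ey])).round(1),(f.fun*1e3).round(1))
L=np.array([.6207,-.1491]);S=np.array([.6272,.2055])
circ('cup long',P('scene',330,200,4,[(503,310),(677,310),(590,253),(545,262),(635,262),(600,357)],.054),.031,L,10.6)
circ('cup short',P('scene',190,140,4.5,[(160,195),(312,190),(237,147),(200,155),(280,155),(230,232)],.054),.031,S,5.6)
circ('jar short',P('scene',190,140,4.5,[(324,112),(428,112),(376,88),(376,130)],.109),.0205,S,5.6)
c=cam('wrist');print('tin wrist',)
Q=np.array([ray(c,u,v,.028)[:2] for u,v in((315,163),(316,274),(281,215),(348,215))]);t=(Q.mean(0))
T=np.array([ray(c,u,v,.01)[:2] for u,v in((265,151),(360,150),(358,276),(273,277))])
a=np.radians(10.6);ey=np.array([-np.sin(a),np.cos(a)]);ex=np.array([np.cos(a),np.sin(a)])
o=T[:2].mean(0)-.101*ey;d=t-o;print(np.linalg.norm(Q[0]-Q[1]),np.linalg.norm(Q[2]-Q[3]),'tray frame mm',1e3*(d@ex),1e3*(d@ey))
E
python3 chk.py; python3 -c "
from h import *
i=cv2.imread('pics/w18.png')[130:300,240:390];cv2.imwrite('pics/w18d.png',cv2.resize(i,None,fx=3.5,fy=3.5,interpolation=3))"
```

```text
cup long [ 0.6347 -0.2133] tray frame mm [  1.9 -65.7] [ 2.8 -0.1 -0.7 -3.4  1.7 -2.6]
cup short [0.6235 0.2389] tray frame mm [-0.4 33.6] [-0.8 -0.4  1.1 -0.2 -0.8  0.4]
jar short [0.6351 0.1728] tray frame mm [  4.7 -33.3] [-0.6 -0.7 -5.  -4.9]
tin wrist
0.10414257400036028 0.06141926777084017 tray frame mm 2.4413654866050365 41.26499712725747
```

View pics/w18d.png

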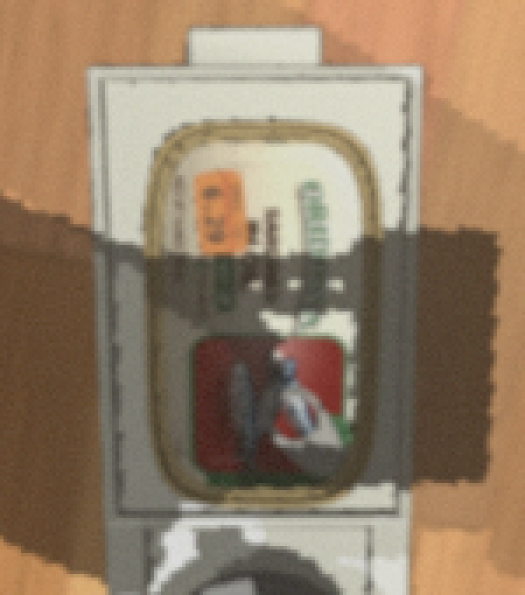

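```bash
cat > chk2.py <<'E'
exec(open('m.py').read().split("rect('short'")[0])
src=open('m.py').read();exec(src[src.index('def rr'):src.index("rr('tin sc'")])
Q=P('scene',330,200,4,[(188,288),(205,235),(245,213),(320,225),(400,247),(455,265),(472,290),(440,345),(410,358),(300,335),(220,312)],.028)
rr('tin',Q)
f=(np.array([0,0]))
E
python3 chk2.py
```

```text
tin [ 0.6162 -0.115 ] x-yaw 14.6 [-0.3 -0.1 -0.5  1.8  0.1  0.2  1.5 -2.3  0.3  2.1  0.5]
```

The tin fit puts it about 2 mm (x) and 34 mm (y) from the tray centre, against a target of 0 and 35. Everything is in place and the gripper is clear, so I'm handing in.

```bash
python3 -m handwheel '[[0,0,0,0,0,0,-1],[0,0,0,0,0,0,-1]]'; python3 -c "
from bench import ctrl
print(ctrl.close_job())"
```

```text
time: 33.28
position: [0.6175, -0.1158, 0.1984]
tool_rot: [-2.006, -2.416, 0.002]
ft_force: [-0.3, 0.5, -1.0]
grip_width: 1.0
the job is handed in; nothing more can be done
None
```

I made up both trays and handed the job in at about 33 s. The hand-in returned no verdict.

- **Short tray:** I lifted the upper cup off alone; the side view showed the lower cup still on the worktop. It went into the cell at the sink end, and the spice jar went into the other cell.
- **Long tray:** The lower cup went into the small cell, and the tin went into the big cell, lid up and lengthways.

My last checks, in each tray's own frame:

| Item | Measured x, y (mm) | Target x, y (mm) |
|---|---|---|
| Cup, long tray | 2, −66 | 0, −64 |
| Cup, short tray | 0, 34 | 0, 35 |
| Jar | 5, −33 | 0, −35 |
| Tin | 2, 34 | 0, 35 |

- **Views:** Everything looked upright and inside the ribs. The mill looked unmoved by eye, and the gripper was open about 0.2 m above the work.
- **Disagreements:** For the tin's y, the wrist camera gave 41 mm and the scene camera 34 mm; both are within the limits. The scene camera's outline fit also put the tin's yaw about 4° (0.07 rad) off the tray's, well inside the 0.35 rad limit. The jar fit was loose, with about 5 mm residual on its cap outline.

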